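Load two slide cassettes into a latching loader rack

TASK

Load both slide cassettes from the storage stand into the loader rack, one in each bay, upright and nose first. They are stowed nose outwards, so each can only be drawn straight out by its nose and will have to be put down, for instance on the rack's lead-in, and taken again by its tail to be pushed in past the sprung latch, until it is fully home and the latch has snapped back behind it. Let go at the end, and do not disturb the dial gauge, the slide box or the small bottle standing near.

Things in the scene. Friction and masses are not known exactly. Their poses are not given: they have to be found in the camera images.
- cassette_0_mid (a point): Slide cassette, grey box on edge; point: centre of the box. Axes: x towards the nose, z up. Box 90 long (x -45 to 45) x 30 thick (y) x 60 high. At -x a tail tab 12 thick, 60 long (x -45 to -105), 40 high (its top level with the box top), leaving a 9 mm shoulder each side. 150 overall, about 0.22 kg. At the start only the front 60 to 63 mm of the box sticks out of the stand; the tail is in the sleeve.
- cassette_1_mid (a point): Second slide cassette, the same in shape, point and axes as the first (point cassette_0_mid). Either may go in either bay.
- rack: Loader rack, fixed, grey and aluminium, 240 x 170 x 72; origin on the table under the middle between the two mouths; x into the bays. Floor: base plate 4 thick, reaching 117 in front of the mouths. On it low lead-in rails (tops 14 above the table) before each bay: 34 apart for the last 22 mm, flaring to about 52 apart 84 mm out; a cassette can stand between them, nose to the mouth.
- bay_0 (a point): Middle of the mouth of the rack's left (+y) bay, 34 above the table, level with the centre of a cassette standing in the rack. x into the bay, z up. Bay 34 wide, 63 high inside, roofed (roof top 72 above the table), 113 deep to its back wall. Fully home, the box centre is 65 to 68 inside the mouth and about 38 of the tab sticks out.
- bay_1 (a point): Middle of the mouth of the right (-y) bay, 84 mm from bay_0; same axes and sizes as bay_0.
- latch_0 (a joint): Black sprung latch on the left (+y) outer wall of bay_0. Travel in m: 0 at rest (tooth 8 mm into the bay), 0.008 pushed clear. Tooth: 28 degree ramp from the mouth, square back face 20 mm inside. The box going in presses it sideways (spring 2 to 5 N; pushing past takes up to about 16 N); once the box is wholly past, it snaps back behind the shoulder, beside the tab.
- latch_1 (a joint): Latch of the right bay bay_1, on its outer (-y) wall; the mirror image of latch_0, same values.
- stand: Storage stand, fixed, 160 x 142 x 73, base plate 4 thick; origin under its centre. Two roofed sleeves 36 wide, 64 high inside, at y = +42 and -42, mouth at x = +18, back at x = -74, open to its own +x (roughly the robot's left). A cassette must be drawn at least 95 mm straight out along +x before it can be lifted.
- dial_gauge: bystander: dial gauge lying flat, 103 x 58 x 20; origin under its centre
- slide_box: bystander: blue slide box, 92 x 88 x 36; origin under its centre
- oil_bottle: bystander: small glass bottle, 28 x 28 x 66, standing; origin under its centre

How it is judged:
By the outcome, as a careful person would: the job done as asked, in the order asked, and still so for the second after the job is handed in, with the robot touching nothing.
It also fails if it takes over 72 s, if anything falls off the work surface, if the arm or the gripper's body presses on something with over 40 N, if the wrist force passes 120 N, or if a joint passes its speed limit or range.

ROBOT

A 6-joint arm with a two-finger parallel gripper is mounted at the origin on a cart in front of the work surface, level with it; the furniture and walls round the work are solid. World frame = base frame: x ahead of the robot, y to its left, z up, the work surface at z = 0. Lengths are in mm, angles in rad, forces in N, time in s.
With the tool pointing down it reaches from about 425 to 950 mm from the base axis. Payload 3.5 kg.
Tool frame: the origin (TCP) lies at the very end of the fingers, on their centre line; the grasp point (between the pads) lies ctrl.grip_depth behind it (ctrl.grip_depth is the distance from the TCP to the grasp point, in mm); z points along the fingers, y is the direction in which the jaws open and shut (so a half turn about z gives the same grasp; the last joint's range is limited). The gripper opens to 85 mm and grips with 20 to 120 N. Pads are 22 mm wide; open, the fingers measure 114 mm over their backs; the gripper's body (76 mm by 85 mm) begins 54 mm behind the grasp point. The pads swing forward as they close: fully open they stand 13 mm farther back than shut.
Start: joints at [1.012, 0.286, 1.577, -0, 1.279, -0.15], TCP at [268.281, 619.38, 231.325] pointing down, gripper open.
Joint ranges: [-2.77, 2.77], [-0.9, 2.22], [0.21, 2.48], [-1.53, 4.67], [0.24, 2.81], [-2.84, 2.84]. Speed limits (rad/s): [2.79, 2.79, 3.14, 3.14, 3.14, 3.14].

INTERFACE

Orientations are given as a unit quaternion [x, y, z, w].
In Python, from station import ctrl gives the robot as it stands.
- The arm moves only by the shell command python3 -m handwheel 'ROWS' [OPENING]. ROWS is JSON, a list that holds one entry, the list of rows, each a list of 4 numbers: the shift along the tool's x, y, z in cm, then the turn about the tool's z in degrees. A call has 1 to 8 rows; each row shifts and turns the pose as measured when the row begins, along the tool's axes as they then stand; what a row does not reach is not made up. A row lasts 1/12 s, in which the tool goes at most 41.7 mm and 7.16 degrees, less where a joint would pass 70% of its speed; a pose out of reach is approached as far as the arm can. A call with a gripper value outside its range is refused whole. OPENING is the opening, from 0 (shut) to 1 (fully open), set as the call begins (- or left out, the last holds). The fingers move at their own pace and stop on an object; the grip force is fixed at half the most. Time passes only in rows, so rows that do not move let the fingers close. It gives the time, the measured TCP pose, the force and the opening at its end, in the units of the state.
- ctrl.observe(): the state, without advancing time (a new reading comes with each control period).
- ctrl.read_camera(name): name is "scene" or "top" or "wrist"; returns a dict with "pixels" (384x512x3 uint8, red, green, blue), "range_z" (384x512 float32, mm along the optical axis (not along the pixel's ray), 0 where there is no reading), "K" (3x3 intrinsics, pixels), "k1" (the pictures are not rectified: a ray, as slopes to the right and down, at radius r is drawn at 1 + k1 r^2 times it, then the intrinsics apply), "origin" and "rotation" of the camera in the world; the wrist camera has in their place "mount" (4x4, takes a point from camera to tool coordinates, whose origin is the TCP and whose axes are the flange's). Camera axes: x right, y down, z forward; pixel columns grow to the right and rows downward; lengths in mm; the calibration is good to about 2 mm. A picture is of the moment at which its call begins: read the wrist's pose just before it.
- ctrl.job_done(): hands the job in, once; it reports no verdict.
The state is a dict: "clock": time; "joints": joint angles; "joint_velocities": joint speeds; "joint_torque": joint torques, N m; "ee_pos": TCP position; "tcp_rot": TCP orientation; "contact_force": force on the tool from outside, world axes, zero at the start; "wrist_torque": the same for the moment, N m; "finger_gap": finger opening in mm.
Only numpy, scipy, OpenCV 4.12 (cv2) and the standard library are available. Lean on these libraries where they do the work, as an engineer would, in place of code of your own. Each camera call takes 0.05 s, during which the arm holds its last target.

## Working session

There is one attempt and no reset: what is moved stays moved. The work goes in short steps, Python scripts to look and compute and a shell command to move; the robot and the scene stay as the last step left them, time stands still between calls to the robot, and variables do not carry over. Pictures are saved under pics/ and viewed, and the job is handed in when it is done.

```bash
ls; mkdir -p pics; python3 - <<'E'
from station import ctrl
import cv2
print(ctrl.observe(), ctrl.grip_depth)
for n in ("scene","top","wrist"):
    d=ctrl.read_camera(n)
    cv2.imwrite(f"pics/{n}0.png",d["pixels"][:,:,::-1])
    print(n,{k:(v.tolist() if hasattr(v,'tolist') else v) for k,v in d.items() if k not in("pixels","range_z")})
E
```

```text
pics
{'clock': 0.0, 'joints': array([ 1.01200514e+00,  2.87204008e-01,  1.57820607e+00, -1.31247181e-05,
        1.27858982e+00, -1.50041313e-01]), 'joint_velocities': array([-7.15283608e-04, -9.63370216e-04, -8.27155786e-05, -5.28611442e-04,
        1.14107078e-03, -4.59349951e-04]), 'joint_torque': array([ 2.57247839e-04, -4.05978835e+01, -2.92625982e+01, -1.87757005e-04,
        5.92860568e-03,  3.75345461e-07]), 'ee_pos': array([267.93047769, 618.81920917, 229.90587475]), 'tcp_rot': array([ 2.02953141e-01,  9.79187711e-01, -1.13099508e-03, -4.11816695e-04]), 'contact_force': array([ 0.18853885,  0.01531362, -0.27978364]), 'wrist_torque': array([-0.04982716,  0.02591266,  0.01439528]), 'finger_gap': 85.31922711770187} 18.700000000000003
scene {'K': [[380.19305363578, 0.0, 254.05410998177268], [0.0, 380.19305363578, 188.83999174026943], [0.0, 0.0, 1.0]], 'k1': 0.015706517161959723, 'origin': [-53.26006311393195, -497.79264233166134, 767.8778469619742], 'rotation': [0.8096153998983727, -0.43553130600336626, 0.18452246129444608, -0.34754402169543874]}
top {'K': [[487.79029748527256, 0.0, 257.03000804366866], [0.0, 487.79029748527256, 194.52518084790432], [0.0, 0.0, 1.0]], 'k1': -0.20143066510859697, 'origin': [406.6239070605162, -92.98135307951046, 1330.4492387356522], 'rotation': [-0.6962235866748759, 0.7148293949409212, -0.039429285584133375, 0.0523162013557261]}
wrist {'K': [[297.33326283836254, 0.0, 254.6824302294063], [0.0, 297.33326283836254, 189.53586210419147], [0.0, 0.0, 1.0]], 'k1': -0.05071272425397703, 'mount': [[0.0011178618602278299, -0.955927679491372, -0.2936001055297854, 74.23382789459635], [0.9999991846534617, 0.0008873517101457146, 0.0009183133198273889, -0.01303513060779693], [-0.0006173145651278323, -0.2936008926913919, 0.955927892015682, -142.66294690457923], [0.0, 0.0, 0.0, 1.0]]}
```

View pics/scene0.png

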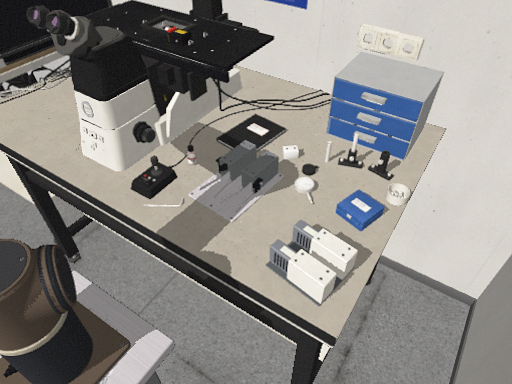

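View pics/top0.png

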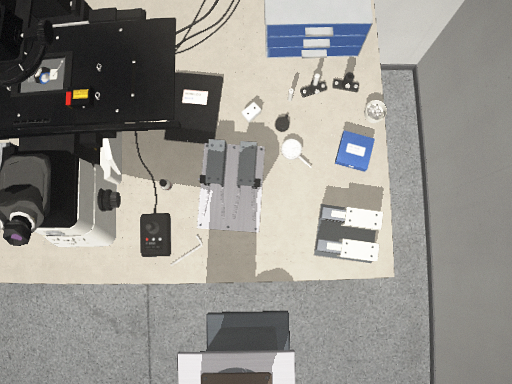

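View pics/wrist0.png

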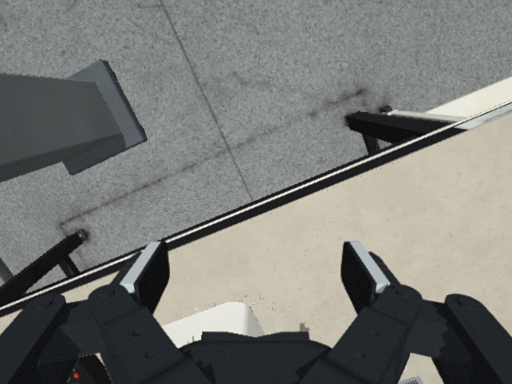

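```bash
cat > h.py <<'E'
import numpy as np, cv2
from scipy.spatial.transform import Rotation as R
from station import ctrl
def cam(n):
    s=ctrl.observe(); d=ctrl.read_camera(n)
    if n=="wrist":
        M=np.array(d["mount"]); T=np.eye(4); T[:3,:3]=R.from_quat(s["tcp_rot"]).as_matrix(); T[:3,3]=s["ee_pos"]
        T=T@M
    else:
        T=np.eye(4); T[:3,:3]=R.from_quat(d["rotation"]).as_matrix(); T[:3,3]=d["origin"]
    d["T"]=T; d["D"]=np.array([d["k1"],0,0,0,0.]); d["K"]=np.array(d["K"]); return d
def rays(d,px):
    # invert x_d = x(1+k1 r^2)
    px=np.atleast_2d(px).astype(float)
    u=cv2.undistortPoints(px[:,None],d["K"],d["D"])[:,0]
    return np.c_[u,np.ones(len(u))]
def at_z(d,px,z):
    r=rays(d,px)@d["T"][:3,:3].T; o=d["T"][:3,3]
    z=np.broadcast_to(z,(len(r),))
    return o+r*((z-o[2])/r[:,2])[:,None]
def cloud(d):
    h,w=d["range_z"].shape
    v,u=np.mgrid[:h,:w]; r=rays(d,np.c_[u.ravel(),v.ravel()])
    P=r*d["range_z"].ravel()[:,None]
    return (P@d["T"][:3,:3].T+d["T"][:3,3]).reshape(h,w,3)
def proj(d,P):
    T=np.linalg.inv(d["T"]); rv,_=cv2.Rodrigues(T[:3,:3])
    return cv2.projectPoints(np.atleast_2d(P).astype(float),rv,T[:3,3],d["K"],d["D"])[0][:,0]
def crop(d,x0,y0,x1,y1,s,name):
    im=cv2.resize(d["pixels"][y0:y1,x0:x1,::-1],None,fx=s,fy=s,interpolation=cv2.INTER_CUBIC)
    cv2.imwrite("pics/"+name,im)
E
python3 - <<'E'
from h import *
d=cam("top"); crop(d,190,130,280,240,5,"t_rack.png"); crop(d,300,120,400,275,4,"t_stand.png")
P=cloud(d)
for p in [(215,215),(230,215),(215,165),(245,165),(330,212),(370,217),(370,250),(330,245),(300,260)]: print(p,P[p[1],p[0]].round(1))
np.save("P.npy",P)
s=cam("scene"); crop(s,260,210,370,310,7,"s_stand.png"); crop(s,180,130,300,225,6,"s_rack.png")
E
```

```text
(215, 215) [526.9  45.6   2.9]
(230, 215) [525.6   4.2   6. ]
(215, 165) [653.3  37.   68.9]
(245, 165) [650.8 -42.3  69.3]
(330, 212) [ 521.3 -261.7   61.1]
(370, 217) [ 503.7 -363.7   76.8]
(370, 250) [ 418.5 -360.7   72.1]
(330, 245) [ 435.  -257.4   67.3]
(300, 260) [ 3.984e+02 -1.830e+02 -2.000e-01]
```

View pics/t_rack.png

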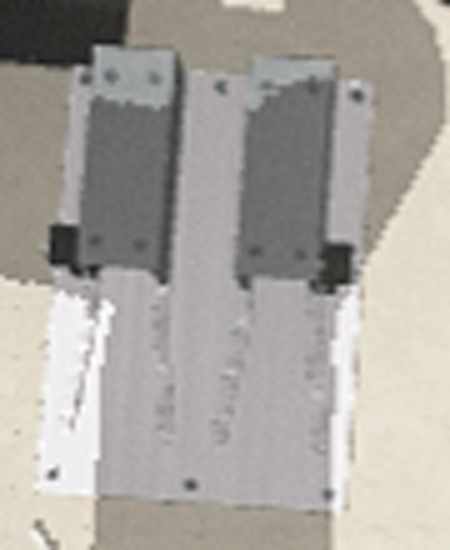

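View pics/t_stand.png

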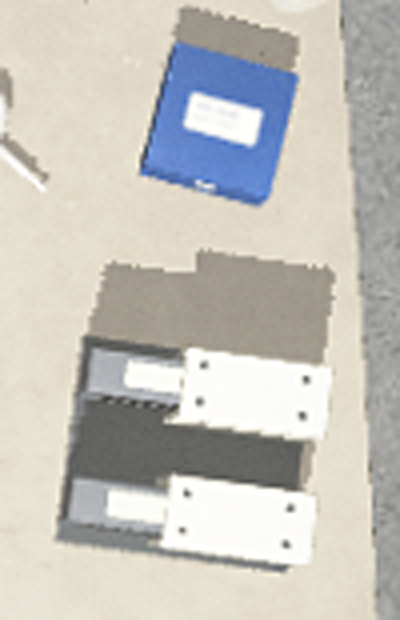

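View pics/s_stand.png

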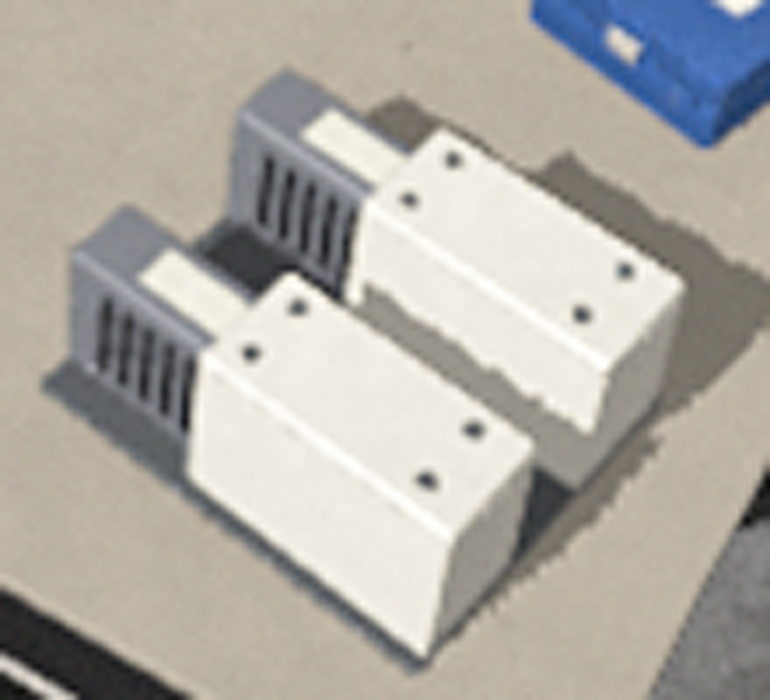

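View pics/s_rack.png

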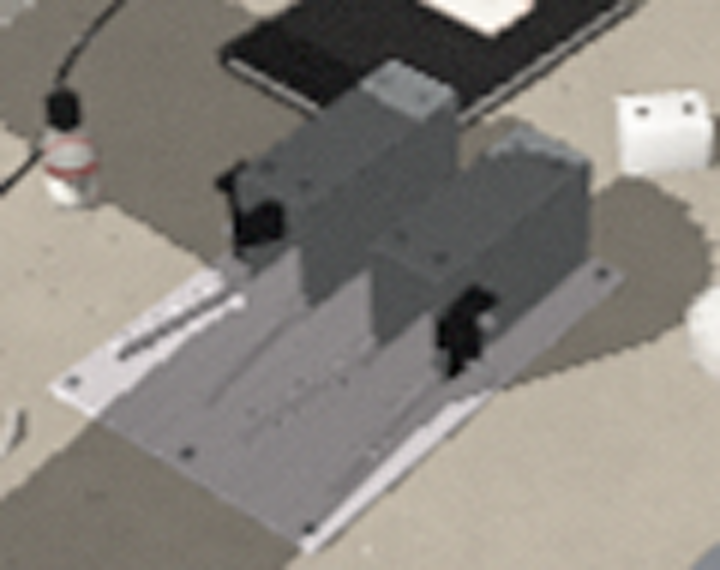

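```bash
cat > fit.py <<'E'
from h import *
from scipy.optimize import least_squares
d=cam("top"); s=cam("scene")
def cp(pts,x0,y0,k): return (np.array(pts,float)+.5)/k-.5+[x0,y0]
def fit(model,obs,g):
    def pt(p,M):
        c,sn=np.cos(p[2]),np.sin(p[2]); M=np.array(M,float)
        return np.c_[p[0]+c*M[:,0]-sn*M[:,1],p[1]+sn*M[:,0]+c*M[:,1],M[:,2]]
    def f(p): return np.concatenate([(proj(cm,pt(p,M))-o).ravel() for cm,M,o in obs])
    r=least_squares(f,g,x_scale=[10,10,.05],loss="soft_l1")
    print(r.x.round(4),"res",f(r.x).reshape(-1,2).round(1).tolist()); return r.x
M=[[-117,85,4],[-117,-85,4],[123,-85,4],[123,85,4]]
rt=(d,M,cp([(37,491),(343,510),(376,80),(77,66)],190,130,5))
rs=(s,[M[0],M[1],M[2]],cp([(50,388),(307,553),(623,275)],180,130,6))
for o in ([rt],[rs],[rt,rs]): fit(None,o,[625,0,0])
# stand
S=[[80,71,4],[80,-71,4],[-80,-71,4]]
st=(d,[[80,71,4],[80,-71,4]],cp([(83,338),(56,541)],300,120,4)) # placeholder order
st=(d,[[80,71,4],[80,-71,4]],cp([(56,541),(83,338)],300,120,4))
for sg,nm in ((1,"a"),(-1,"b")):
    st=(d,[[80,sg*71,4],[80,-sg*71,4]],cp([(83,338),(56,541)],300,120,4))
    fit(None,[st],[470,-330,1.57])
E
python3 fit.py
python3 - <<'E'
from h import *
# height map
G=np.full((26,34),-1.)
for n in ("top","scene"):
    P=cloud(cam(n)).reshape(-1,3); P=P[np.isfinite(P).all(1)]
    i=((P[:,0]-0)//25).astype(int); j=((P[:,1]+100)//25).astype(int)
    m=(i>=0)&(i<26)&(j>=0)&(j<34)&(P[:,2]<900)
    np.maximum.at(G,(i[m],j[m]),P[m,2])
print("cols y:",list(range(-100,750,50)))
for i in range(26): print(i*25,G[i,::2].astype(int).tolist())
E
```

```text
[ 6.017139e+02  1.071000e-01 -9.570000e-02] res [[-0.1, -0.2], [0.7, 0.5], [0.1, 0.3], [-0.7, -0.7]]
[ 5.967982e+02  9.004000e-01 -9.640000e-02] res [[-1.1, -0.3], [0.4, 0.2], [0.4, -0.1]]
[ 6.000805e+02  4.450000e-01 -9.890000e-02] res [[-0.4, 0.3], [0.4, 1.2], [0.1, 1.0], [-0.6, -0.2], [-0.3, -1.0], [1.1, -0.5], [1.2, -0.5]]
[ 615.8912 -316.5255    1.6652] res [[0.1, 4.1], [-0.1, -97.3]]
[ 466.4819 -310.7429    1.401 ] res [[0.1, -0.4], [-0.1, 0.4]]
cols y: [-100, -50, 0, 50, 100, 150, 200, 250, 300, 350, 400, 450, 500, 550, 600, 650, 700]
0 [266, 309, 308, -1, -1, -1, -1, -1, -1, -1, -1, -1, -1, -1, -1, -1, -1]
25 [278, 308, 308, -1, -1, -1, -1, -1, -1, -1, -1, -1, -1, -1, -1, -1, -1]
50 [276, 305, 307, 15, 4, 4, -1, -1, -1, -1, -1, -1, -1, -1, -1, -1, -1]
75 [18, 291, 275, 16, 7, 2, -1, -1, -1, -1, -1, -1, -1, -1, -1, -1, -1]
100 [5, 5, 5, 8, 5, 4, -1, -1, -1, -1, -1, -1, -1, -1, -1, -1, -1]
125 [6, 10, 6, 4, 8, 5, -1, -1, -1, -1, -1, -1, -1, -1, -1, -1, -1]
150 [3, 1, 4, 5, 0, 0, -1, -1, -1, -1, -1, -1, -1, -1, -1, -1, -1]
175 [-1, -1, -1, -1, -1, -1, -1, -1, -1, -1, -1, -1, -1,
[... 538 characters left out ...]
4, 5, 6, 1]
400 [5, 6, 7, 6, 6, 22, 33, 7, 7, 5, 6, 5, 5, 5, 7, 5, 1]
425 [7, 8, 5, 8, 9, 31, 40, 28, 5, 447, 444, 442, 8, 7, 5, 5, 1]
450 [6, 6, 7, 5, 7, 30, 37, 5, 9, 454, 459, 455, 105, 5, 3, 5, 2]
475 [6, 10, 12, 12, 6, 32, 94, 8, 6, 448, 452, 451, 111, 6, 1, 1, 0]
500 [6, 12, 15, 13, 6, 31, 89, 4, 8, 426, 434, 427, -1, -1, 1, 0, 1]
525 [7, 9, 19, 18, 7, 29, 36, 6, 111, 426, 427, 419, -1, -1, -1, 0, 0]
550 [9, 13, 19, 17, 6, 4, 19, 4, 117, 361, 391, 385, -1, -1, -1, 0, 1]
575 [61, 76, 18, 20, 5, 39, 14, 8, 113, 362, 368, 365, -1, -1, -1, -1, 2]
600 [62, 78, 74, 77, 6, 69, 10, 4, 76, 364, 367, 364, -1, -1, -1, -1, -1]
625 [9, 78, 76, 75, 6, 8, 10, 4, 86, 356, 362, 363, -1, -1, -1, -1, -1]
```

```bash
cat > plan.py <<'E'
import sys
from h import *
def st():
    s=ctrl.observe(); Rm=R.from_quat(s["tcp_rot"]).as_matrix()
    return s,Rm,np.degrees(np.arctan2(Rm[1,0],Rm[0,0]))
def plan(x,y,z,yaw,maxs=3.5,maxt=6.5,n=None,show=True):
    s,Rm,psi=st(); p=s["ee_pos"].copy(); dpsi=(yaw-psi+180)%360-180
    D=np.array([x,y,z])-p
    n=n or max(1,int(np.ceil(max(np.linalg.norm(D)/10/maxs,abs(dpsi)/maxt))))
    a=np.radians(psi)
    print("t %.2f pos %s yaw %.1f j %s F %s gap %.1f; tilt z %s"%(s["clock"],p.round(1),psi,s["joints"].round(2),s["contact_force"].round(1),s["finger_gap"],Rm[:,2].round(3)))
    print("n",n,"dist",np.linalg.norm(D).round(1),"dpsi",round(dpsi,1),"(tool turn = %.1f)"%(-dpsi))
    rows=[]
    for k in range(n):
        ak=a+np.radians(dpsi)*k/n; d=D/n/10
        # tool x=(cos,sin,0), y=(sin,-cos,0), z=(0,0,-1)
        rows.append([d[0]*np.cos(ak)+d[1]*np.sin(ak), d[0]*np.sin(ak)-d[1]*np.cos(ak), -d[2], -dpsi/n])
    for r in rows[:8]+(["..."] if n>8 else []): print(r if isinstance(r,str) else [round(float(v),2) for v in r])
if __name__=="__main__": plan(*map(float,sys.argv[1:5]),*( [float(sys.argv[5])] if len(sys.argv)>5 else []))
E
python3 -m handwheel '[[[0,-3.2,0,0],[0,-3.2,0,0],[0,-3.2,0,0],[0,-3.2,0,0],[0,-3.2,0,0],[0,-3.2,0,0],[0,-3.2,0,0]]]' 0.65; python3 plan.py 320 315 240 115
```

```text
clock: 1.03
ee_pos: [178.0, 409.7, 227.6]
tcp_rot: [0.203, 0.979, -0.0, -0.0]
contact_force: [-0.3, -0.5, -0.2]
finger_gap: 55.4
t 1.03 pos [178.  409.7 227.6] yaw 156.6 j [ 0.93 -0.24  2.12 -0.    1.26 -0.23] F [-0.3 -0.5 -0.2] gap 55.4; tilt z [-0.    -0.001 -1.   ]
n 7 dist 171.1 dpsi -41.6 (tool turn = 41.6)
[-2.4, -0.44, -0.18, 5.94]
[-2.43, -0.18, -0.18, 5.94]
[-2.44, 0.07, -0.18, 5.94]
[-2.42, 0.32, -0.18, 5.94]
[-2.37, 0.57, -0.18, 5.94]
[-2.3, 0.81, -0.18, 5.94]
[-2.2, 1.04, -0.18, 5.94]
```

```bash
python3 -m handwheel '[[[-2.4,-0.4,-0.2,6],[-2.4,-0.2,-0.2,6],[-2.4,0,-0.2,6],[-2.4,0.2,-0.2,6],[-2.4,0.4,-0.2,6],[-2.3,0.8,-0.2,6],[-2.2,1,-0.2,6]]]'; python3 plan.py 450 -180 240 81
```

```text
clock: 1.62
ee_pos: [312.4, 302.4, 241.7]
tcp_rot: [0.55, 0.835, 0.0, 0.0]
contact_force: [-0.1, -0.2, 0.4]
finger_gap: 55.5
t 1.62 pos [312.4 302.4 241.7] yaw 113.2 j [ 0.53 -0.28  2.13  0.    1.3   0.13] F [-0.1 -0.2  0.4] gap 55.5; tilt z [ 0.  0. -1.]
n 15 dist 501.7 dpsi -32.2 (tool turn = 32.2)
[-3.32, -0.42, 0.01, 2.15]
[-3.33, -0.3, 0.01, 2.15]
[-3.34, -0.17, 0.01, 2.15]
[-3.34, -0.05, 0.01, 2.15]
[-3.34, 0.08, 0.01, 2.15]
[-3.34, 0.2, 0.01, 2.15]
[-3.33, 0.33, 0.01, 2.15]
[-3.31, 0.45, 0.01, 2.15]
...
```

```bash
python3 plan.py 440 60 240 95; python3 -m handwheel '[[[-3.3,0.2,0,2.2],[-3.3,0.4,0,2.2],[-3.3,0.6,0,2.2],[-3.3,0.8,0,2.2],[-3.3,0.8,0,2.2],[-3.3,0.8,0,2.2],[-3.3,0.8,0,2.2],[-3.3,0.8,0,2.2]]]';python3 plan.py 450 -180 240 81
```

```text
t 1.62 pos [312.4 302.4 241.7] yaw 113.2 j [ 0.53 -0.28  2.13  0.    1.3   0.13] F [-0.1 -0.2  0.4] gap 55.5; tilt z [ 0.  0. -1.]
n 8 dist 274.0 dpsi -18.2 (tool turn = 18.2)
[-3.41, 0.27, 0.02, 2.28]
[-3.4, 0.41, 0.02, 2.28]
[-3.38, 0.54, 0.02, 2.28]
[-3.36, 0.68, 0.02, 2.28]
[-3.33, 0.81, 0.02, 2.28]
[-3.29, 0.94, 0.02, 2.28]
[-3.25, 1.07, 0.02, 2.28]
[-3.21, 1.2, 0.02, 2.28]
clock: 2.28
ee_pos: [437.2, 51.0, 246.0]
tcp_rot: [0.677, 0.736, 0.005, 0.003]
contact_force: [0.2, 0.5, 0.1]
finger_gap: 55.8
t 2.28 pos [437.2  51.  246. ] yaw 94.8 j [-0.12 -0.28  2.12  0.01  1.29 -0.2 ] F [0.2 0.5 0.1] gap 55.8; tilt z [ 0.012  0.004 -1.   ]
n 7 dist 231.5 dpsi -13.8 (tool turn = 13.8)
[-3.3, -0.09, 0.09, 1.97]
[-3.31, 0.02, 0.09, 1.97]
[-3.3, 0.14, 0.09, 1.97]
[-3.3, 0.25, 0.09, 1.97]
[-3.29, 0.36, 0.09, 1.97]
[-3.27, 0.47, 0.09, 1.97]
[-3.25, 0.59, 0.09, 1.97]
```

```bash
python3 - <<'E'
from h import *
d=cam("wrist"); cv2.imwrite("pics/w_rack.png",d["pixels"][:,:,::-1])
E
```

```text
(no output)
```

View pics/w_rack.png

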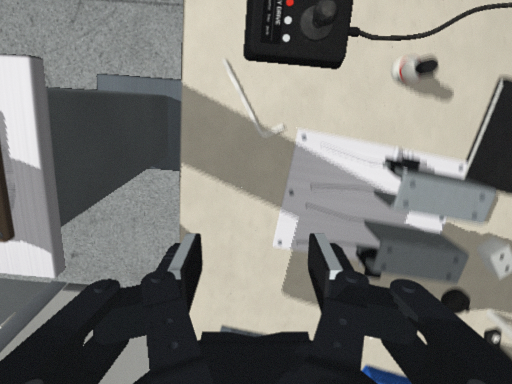

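```bash
python3 - <<'E'
import cv2
im=cv2.imread("pics/w_rack.png")[115:285,265:465]
cv2.imwrite("pics/w_rackc.png",cv2.resize(im,None,fx=3.5,fy=3.5,interpolation=cv2.INTER_CUBIC))
E
```

```text
(no output)
```

View pics/w_rackc.png

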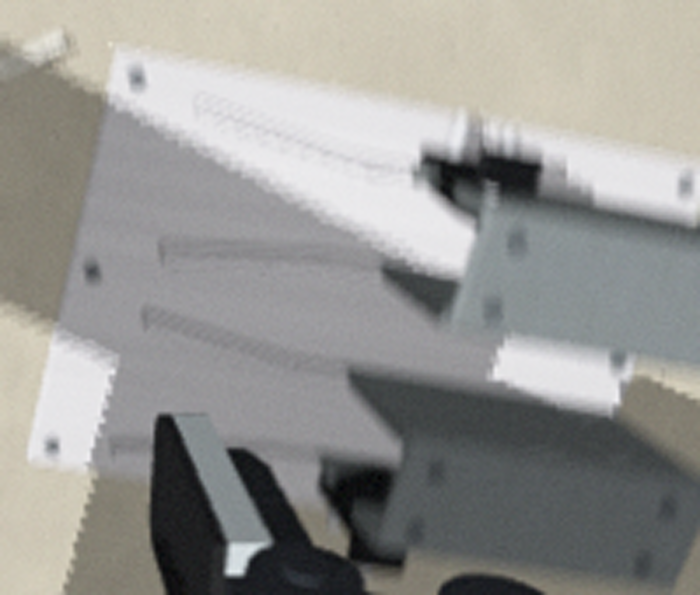

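```bash
sed -i 's/^M=.*/M=[[-117,85,4],[-117,-85,4],[123,-85,4],[123,85,4]]/; /^# stand/,$d' fit.py; cat >> fit.py <<'E'
w=cam("wrist")
o=cp([(113,45),(28,461),(468,254),(394,497)],265,115,3.5)
rw=(w,[M[0],M[1],[0,42,72],[0,-42,72]],o)
rw2=(w,[M[0],M[1]],o[:2])
print("wrist"); fit(None,[rw],[600,0,-.1]); fit(None,[rw2],[600,0,-.1]); fit(None,[rt,rs,rw],[600,0,-.1]); 
E
python3 fit.py
```

```text
[ 6.017139e+02  1.071000e-01 -9.570000e-02] res [[-0.1, -0.2], [0.7, 0.5], [0.1, 0.3], [-0.7, -0.7]]
[ 5.967982e+02  9.004000e-01 -9.640000e-02] res [[-1.1, -0.3], [0.4, 0.2], [0.4, -0.1]]
[ 6.000805e+02  4.450000e-01 -9.890000e-02] res [[-0.4, 0.3], [0.4, 1.2], [0.1, 1.0], [-0.6, -0.2], [-0.3, -1.0], [1.1, -0.5], [1.2, -0.5]]
wrist
[ 6.003506e+02  8.477000e-01 -8.400000e-02] res [[-0.2, 0.1], [-0.1, -0.2], [0.0, 1.7], [0.2, -2.3]]
[ 6.005789e+02  8.310000e-01 -8.400000e-02] res [[-0.0, 0.2], [0.0, -0.2]]
[ 6.003099e+02  3.458000e-01 -9.020000e-02] res [[0.0, 0.5], [0.8, 0.8], [-0.2, 0.6], [-1.0, -0.1], [-0.1, -0.7], [1.6, -0.5], [1.1, -0.9], [0.2, 0.0], [-0.5, -0.4], [0.1, 2.2], [-0.1, -1.9]]
```

```bash
python3 -m handwheel '[[[-3.3,0,0.1,2],[-3.3,0,0.1,2],[-3.3,0.2,0.1,2],[-3.3,0.2,0.1,2],[-3.3,0.4,0.1,2],[-3.3,0.5,0.1,2],[-3.2,0.6,0.1,2],[0,0,0,0]]]';python3 plan.py 450 -180 240 81; python3 - <<'E'
from h import *
d=cam("wrist"); cv2.imwrite("pics/w_st.png",d["pixels"][:,:,::-1])
E
```

```text
clock: 3.15
ee_pos: [452.9, -173.2, 237.9]
tcp_rot: [0.756, 0.655, 0.008, 0.002]
contact_force: [-0.2, -0.2, -0.4]
finger_gap: 54.9
t 3.15 pos [ 452.9 -173.2  237.9] yaw 81.8 j [-0.58 -0.16  2.03  0.01  1.26 -0.44] F [-0.2 -0.2 -0.4] gap 54.9; tilt z [ 0.014  0.008 -1.   ]
n 1 dist 7.7 dpsi -0.8 (tool turn = 0.8)
[-0.71, -0.19, -0.21, 0.77]
```

View pics/w_st.png

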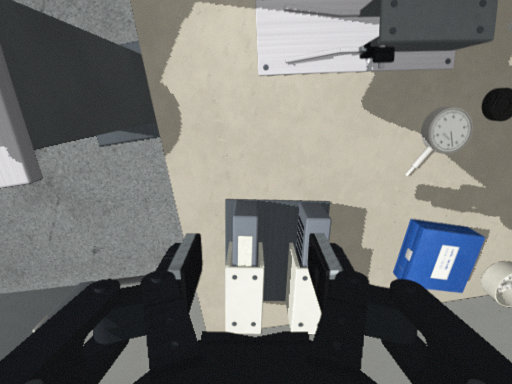

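```bash
python3 - <<'E'
import cv2
im=cv2.imread("pics/w_st.png")[190:290,210:340]
cv2.imwrite("pics/w_stc.png",cv2.resize(im,None,fx=6,fy=6,interpolation=cv2.INTER_CUBIC))
E
```

```text
(no output)
```

View pics/w_stc.png

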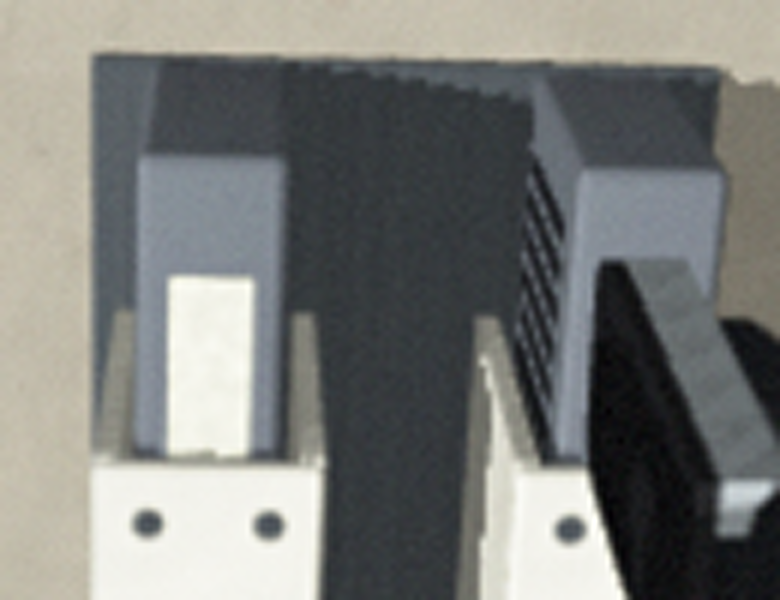

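```bash
cat > fit2.py <<'E'
from h import *
from fit import cp,fit
w=cam("wrist")
o=lambda p:cp(p,210,190,6)
print("STAND")
b=(w,[[80,71,4],[80,-71,4]],o([(92,53),(720,70)]))
r=(w,[[18,65,73],[18,19,73]],o([(92,462),(327,462)]))
p=fit(None,[b],[466,-311,1.4])
for q,z in (([(92,53),(720,70)],4),([(137,156),(288,157),(582,170),(725,172)],64),([(92,462),(327,462)],73)):
    P=at_z(w,o(q),z); c,s=np.cos(p[2]),np.sin(p[2]); L=(P[:,:2]-p[:2])@np.array([[c,-s],[s,c]])
    print(z,P[:,:2].round(1).tolist(),L.round(1).tolist())
E
python3 fit2.py | sed -n '/STAND/,$p'
```

```text
STAND
[ 465.7049 -304.0224    1.4002] res [[-0.5, -0.0], [0.5, 0.1]]
4 [[410.0, -213.2], [548.6, -237.1]] [[80.0, 70.3], [80.1, -70.3]]
64 [[423.2, -216.2], [451.6, -220.4], [507.0, -231.1], [534.3, -235.5]] [[79.4, 56.8], [80.0, 28.1], [78.9, -28.3], [79.2, -56.0]]
73 [[405.4, -274.8], [450.9, -281.4]] [[18.6, 64.4], [19.8, 18.5]]
```

```bash
python3 plan.py 432.3 -247.9 150 80.2
```

```text
t 3.40 pos [ 452.6 -168.7  237.8] yaw 82.1 j [-0.58 -0.16  2.03  0.02  1.26 -0.44] F [ 0.1  1.  -0.3] gap 55.5; tilt z [ 0.014  0.01  -1.   ]
n 4 dist 120.0 dpsi -1.9 (tool turn = 1.9)
[-2.03, -0.23, 2.2, 0.47]
[-2.03, -0.21, 2.2, 0.47]
[-2.03, -0.2, 2.2, 0.47]
[-2.04, -0.18, 2.2, 0.47]
```

```bash
python3 - <<'E'
from h import *
import pickle
d=cam("wrist"); print(d["T"][:3,3],ctrl.observe()["ee_pos"],ctrl.observe()["clock"])
pickle.dump(d,open("w1.pkl","wb"))
crop(d,210,190,340,290,6,"w_stc2.png")
E
```

```text
[461.41669795 -96.27732867 381.33834091] [ 452.57028508 -168.80584103  237.88208022] 3.45
```

View pics/w_stc2.png

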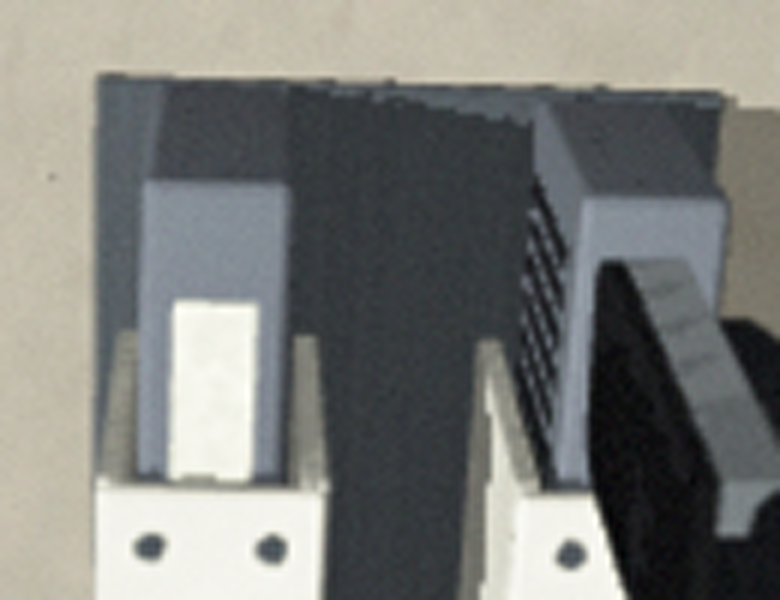

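```bash
cat > fit2.py <<'E'
from h import *
import pickle
w=pickle.load(open("w1.pkl","rb"))
o=lambda p:(np.array(p,float)+.5)/6-.5+[210,190]
for q,z in (([(97,74),(721,92)],4),([(140,182),(291,183),(583,198),(727,199)],64),([(97,487),(328,487)],73)):
    P=at_z(w,o(q),z); print(z,P[:,:2].round(1).tolist(), np.degrees(np.arctan2(*(P[-1]-P[0])[[0,1]]*[1,-1])).round(2))
E
python3 fit2.py
```

```text
4 [[410.4, -218.3], [548.6, -242.4]] 80.12
64 [[423.0, -221.5], [451.6, -225.8], [506.8, -236.9], [534.5, -241.2]] 80.0
73 [[405.5, -280.5], [450.5, -287.0]] 81.75
```

```bash
python3 plan.py 432.1 -253.2 110 80.1 ; python3 -m handwheel '[[[-2.1,-0.2,2,0.4],[-2.1,-0.2,2.6,0.4],[-2.1,-0.2,2.8,0.4],[-2.1,-0.2,2.8,0.4],[0,0,2,0],[0,0,0,0],[0,0,0,0]]]'; python3 plan.py 432.1 -253.2 24 80.1
```

```text
t 3.45 pos [ 452.6 -168.8  237.9] yaw 82.1 j [-0.58 -0.16  2.03  0.02  1.26 -0.44] F [-0.2  0.1  0.3] gap 55.3; tilt z [ 0.014  0.01  -1.   ]
n 5 dist 154.6 dpsi -2.0 (tool turn = 2.0)
[-1.73, -0.17, 2.56, 0.4]
[-1.73, -0.16, 2.56, 0.4]
[-1.73, -0.15, 2.56, 0.4]
[-1.73, -0.14, 2.56, 0.4]
[-1.73, -0.13, 2.56, 0.4]
clock: 4.03
ee_pos: [439.2, -244.9, 116.1]
tcp_rot: [0.758, 0.652, 0.011, 0.006]
contact_force: [0.1, 1.2, 0.1]
finger_gap: 55.6
t 4.03 pos [ 439.2 -244.9  116.1] yaw 81.5 j [-0.72  0.03  2.1   0.02  1.   -0.58] F [0.1 1.2 0.1] gap 55.6; tilt z [ 0.025  0.005 -1.   ]
n 3 dist 92.7 dpsi -1.4 (tool turn = 1.4)
[-0.31, -0.19, 3.07, 0.45]
[-0.31, -0.19, 3.07, 0.45]
[-0.31, -0.19, 3.07, 0.45]
```

```bash
python3 -m handwheel '[[[-0.4,-0.3,1.6,0.7],[-0.4,-0.2,1.6,0.7],[-0.1,-0.2,1.6,0],[0,0,1.6,0],[0,0,0,0]]]'; python3 plan.py 432.1 -253.2 24 80.1
```

```text
clock: 4.45
ee_pos: [439.0, -251.5, 59.5]
tcp_rot: [0.763, 0.646, 0.012, 0.014]
contact_force: [-0.8, 1.0, -0.8]
finger_gap: 55.7
t 4.45 pos [ 439.  -251.5   59.5] yaw 80.5 j [-0.73  0.12  2.12  0.03  0.87 -0.58] F [-0.8  1.  -0.8] gap 55.7; tilt z [ 0.036 -0.005 -0.999]
n 2 dist 36.2 dpsi -0.4 (tool turn = 0.4)
[-0.14, -0.33, 1.78, 0.22]
[-0.14, -0.33, 1.78, 0.22]
```

```bash
python3 -m handwheel '[[[0,0,0,0],[0,0,0,0],[0,0,0,0]]]'; python3 plan.py 432.1 -253.2 24 80.1;  python3 -m handwheel '[[[0,-0.6,0,0],[0,0,0,0]]]'; python3 plan.py 432.1 -253.2 24 80.1
```

```text
clock: 4.7
ee_pos: [442.1, -251.3, 64.4]
tcp_rot: [0.762, 0.648, 0.013, 0.017]
contact_force: [-0.1, -0.3, 0.5]
finger_gap: 55.8
t 4.70 pos [ 442.1 -251.3   64.4] yaw 80.8 j [-0.73  0.11  2.12  0.03  0.87 -0.58] F [-0.1 -0.3  0.5] gap 55.8; tilt z [ 0.041 -0.009 -0.999]
n 2 dist 41.7 dpsi -0.7 (tool turn = 0.7)
[-0.17, -0.48, 2.02, 0.33]
[-0.18, -0.48, 2.02, 0.33]
clock: 4.87
ee_pos: [437.3, -250.9, 66.9]
tcp_rot: [0.761, 0.648, 0.013, 0.019]
contact_force: [-0.2, -0.2, -0.0]
finger_gap: 55.6
t 4.87 pos [ 437.3 -250.9   66.9] yaw 80.8 j [-0.73  0.09  2.13  0.03  0.87 -0.59] F [-0.2 -0.2 -0. ] gap 55.6; tilt z [ 0.045 -0.012 -0.999]
n 2 dist 43.3 dpsi -0.7 (tool turn = 0.7)
[-0.15, -0.24, 2.14, 0.37]
[-0.16, -0.24, 2.14, 0.37]
```

```bash
cat > j.py <<'E'
from h import *
s=ctrl.observe(); print(s["clock"],s["joints"].round(4),s["joint_velocities"].round(3),s["joint_torque"].round(1),s["ee_pos"].round(1),R.from_quat(s["tcp_rot"]).as_matrix()[:,2].round(4))
E
python3 j.py; python3 -m handwheel '[[[0,0,0,0]]]' >/dev/null; python3 j.py;  python3 -m handwheel '[[[0,0,0,0]]]' >/dev/null; python3 j.py; python3 -c "
from station import ctrl
ctrl.read_camera('top')";python3 j.py; python3 -c "
from station import ctrl
ctrl.read_camera('top')";python3 j.py
```

```text
4.8667 [-0.733   0.0937  2.1329  0.0276  0.8739 -0.5906] [ 0.009 -0.01  -0.033  0.005 -0.009  0.004] [ -0.1 -28.1 -24.5   0.   -0.1  -0. ] [ 437.3 -250.9   66.9] [ 0.0448 -0.0119 -0.9989]
4.95 [-0.7332  0.0919  2.1327  0.0276  0.8741 -0.5907] [-0.001 -0.02   0.01  -0.002  0.012 -0.003] [  0.1 -27.4 -23.7   0.   -0.1  -0. ] [ 437.6 -251.2   67.8] [ 0.0462 -0.0131 -0.9988]
5.0333 [-0.7333  0.0909  2.1327  0.0276  0.8742 -0.5907] [-0.001 -0.014 -0.004  0.001  0.001  0.001] [  0.  -27.7 -24.1   0.   -0.1  -0. ] [ 437.7 -251.4   68.4] [ 0.0468 -0.0136 -0.9988]
5.0833 [-0.7333  0.091   2.1325  0.0277  0.8741 -0.5907] [ 0.     0.009 -0.003  0.001 -0.001 -0.001] [  0.  -27.4 -23.7   0.   -0.1  -0. ] [ 437.8 -251.5   68.4] [ 0.047  -0.0138 -0.9988]
5.1333 [-0.7334  0.0915  2.1325  0.0276  0.8741 -0.5906] [ 0.001  0.007  0.003  0.    -0.     0.001] [  0.  -27.7 -23.9   0.   -0.1  -0. ] [ 437.7 -251.4   68.2] [ 0.0467 -0.0135 -0.9988]
```

```bash
cat > settle.py <<'E'
import sys
from station import ctrl
for _ in range(int(sys.argv[1]) if len(sys.argv)>1 else 2): ctrl.read_camera('top')
import j
E
python3 -m handwheel '[[[0,0,-1.5,0],[0,0,-1.5,0],[0,0,-1.5,0],[0,0,-1.5,0],[0,0,-1.5,0],[0,0,-1.5,0]]]' >/dev/null; python3 j.py; python3 settle.py 2
```

```text
5.6333 [-0.7385 -0.0532  2.094   0.0244  1.0704 -0.5887] [-0.01  -0.263 -0.122 -0.006  0.391  0.003] [  0.1 -24.  -26.7   0.   -0.2  -0. ] [ 430.3 -248.1  155.9] [ 0.037  -0.0048 -0.9993]
5.7333 [-0.7385 -0.0549  2.091   0.0244  1.0686 -0.5887] [ 0.002  0.033  0.038 -0.001 -0.029 -0.   ] [  0.2 -24.9 -26.4   0.    0.1   0. ] [ 431.9 -249.5  158.3] [ 0.0417 -0.009  -0.9991]
```

```bash
for i in 1 2; do python3 -m handwheel '[[[0,0,4,0]]]' >/dev/null; python3 settle.py 2; done
```

```text
5.9167 [-0.7368  0.0092  2.121   0.0255  0.9854 -0.5893] [ 0.002 -0.032 -0.024 -0.001  0.073  0.   ] [ -0.5 -28.3 -29.7   0.   -0.6  -0. ] [ 430.5 -247.2  112.9] [ 0.0337 -0.0018 -0.9994]
6.1 [-0.7353  0.0768  2.1419  0.0268  0.9111 -0.5901] [ 0.002 -0.059 -0.045  0.002  0.057  0.001] [ -0.6 -28.6 -27.7   0.   -0.5  -0. ] [ 428.  -243.9   70.8] [ 0.0231  0.0077 -0.9997]
```

```bash
python3 plan.py 432.1 -253.2 26 80.1
```

```text
t 6.10 pos [ 428.  -243.9   70.8] yaw 80.8 j [-0.74  0.08  2.14  0.03  0.91 -0.59] F [ 0.9  0.6 -2.1] gap 55.4; tilt z [ 0.023  0.008 -1.   ]
n 2 dist 46.0 dpsi -0.7 (tool turn = 0.7)
[-0.42, 0.28, 2.24, 0.33]
[-0.42, 0.28, 2.24, 0.33]
```

```bash
python3 -m handwheel '[[[-1.1,0.6,3.2,0.7]]]' >/dev/null; python3 settle.py 2;python3 plan.py 432.1 -253.2 24 80.1
```

```text
6.2833 [-0.747   0.1631  2.1306  0.0282  0.8486 -0.5911] [ 0.012 -0.095 -0.012  0.006  0.062  0.001] [ -0.7 -29.6 -25.8   0.   -0.5  -0. ] [ 429.8 -253.3   34. ] [ 0.014   0.0159 -0.9998]
t 6.28 pos [ 429.8 -253.3   34. ] yaw 80.0 j [-0.75  0.16  2.13  0.03  0.85 -0.59] F [-0.8  0.8 -0.5] gap 55.4; tilt z [ 0.014  0.016 -1.   ]
n 1 dist 10.2 dpsi 0.1 (tool turn = -0.1)
[0.05, 0.22, 1.0, -0.1]
```

```bash
python3 -m handwheel '[[[0,0.2,0.9,0]]]' >/dev/null; python3 settle.py 1;python3 -m handwheel '[[[0,0,0,0]]]' 0; python3 settle.py 6; python3 plan.py 432.1 -253.2 24 80.1; python3 - <<'E'
from h import *
d=cam("wrist"); cv2.imwrite("pics/w_g1.png",d["pixels"][:,:,::-1])
E
```

```text
6.4167 [-0.7444  0.1853  2.1281  0.0288  0.8323 -0.589 ] [ 0.006 -0.04   0.029 -0.003  0.047 -0.004] [  0.4 -33.2 -25.5   0.   -0.1   0. ] [ 431.2 -252.9   24.1] [ 0.0115  0.0183 -0.9998]
clock: 6.5
ee_pos: [431.2, -252.7, 25.1]
tcp_rot: [0.766, 0.643, 0.01, -0.004]
contact_force: [0.4, 0.4, 0.2]
finger_gap: 44.5
6.8 [-0.7442  0.1823  2.1267  0.0289  0.8341 -0.5891] [ 0.001  0.005 -0.004 -0.001  0.005  0.001] [ -0.4 -26.7 -20.5  -0.   -0.5   0. ] [ 432.1 -253.5   26.2] [ 0.0136  0.0166 -0.9998]
t 6.80 pos [ 432.1 -253.5   26.2] yaw 80.0 j [-0.74  0.18  2.13  0.03  0.83 -0.59] F [-0.4  1.6  6.8] gap 29.4; tilt z [ 0.014  0.017 -1.   ]
n 1 dist 2.2 dpsi 0.1 (tool turn = -0.1)
[0.03, -0.01, 0.22, -0.1]
```

View pics/w_g1.png

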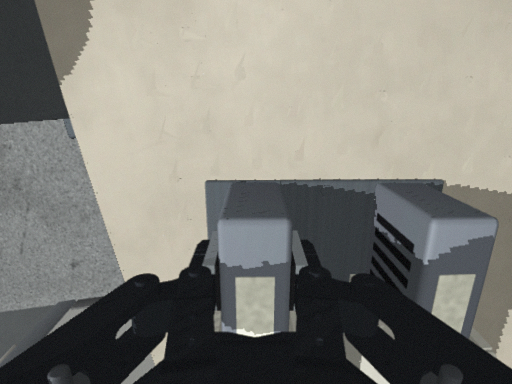

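```bash
for i in 1; do python3 -m handwheel '[[[2.5,0,0,0]]]' >/dev/null; python3 settle.py 2;python3 plan.py 451 -150 26 80.1|head -1;done;  python3 -m handwheel '[[[2.5,0,0,0]]]' >/dev/null; python3 settle.py 2;python3 plan.py 451 -150 26 80.1
```

```text
7.0333 [-0.6977  0.1627  2.149   0.0301  0.8325 -0.5446] [-0.023  0.019 -0.007 -0.032 -0.023 -0.033] [  0.3 -30.8 -24.3   0.1  -0.1   0.1] [ 436.  -226.6   26.6] [ 0.0124  0.0186 -0.9998]
t 7.03 pos [ 436.  -226.6   26.6] yaw 80.1 j [-0.7   0.16  2.15  0.03  0.83 -0.54] F [ 0.3  0.4 -3.5] gap 29.2; tilt z [ 0.012  0.019 -1.   ]
7.2167 [-0.6487  0.1459  2.1691  0.0314  0.8316 -0.4985] [-0.029  0.014 -0.022 -0.031 -0.023 -0.033] [ -0.1 -29.  -23.6  -0.   -0.2   0.1] [ 439.3 -199.2   26.4] [ 0.0102  0.0214 -0.9997]
t 7.22 pos [ 439.3 -199.2   26.4] yaw 80.2 j [-0.65  0.15  2.17  0.03  0.83 -0.5 ] F [-0.2  0.4 -2.4] gap 29.2; tilt z [ 0.01   0.021 -1.   ]
n 2 dist 50.6 dpsi -0.1 (tool turn = 0.1)
[2.52, 0.16, 0.02, 0.04]
[2.52, 0.15, 0.02, 0.04]
```

```bash
python3 -m handwheel '[[[2.7,0.1,0,0]]]' >/dev/null; python3 settle.py 2;  python3 -m handwheel '[[[2.7,0.1,0,0]]]' >/dev/null; python3 settle.py 2;python3 plan.py 451 -150 26 80.1; python3 - <<'E'
from h import *
d=cam("top"); crop(d,260,130,400,270,5,"t1.png")
E
```

```text
7.4 [-0.593   0.1327  2.184   0.0331  0.8314 -0.446 ] [-0.033  0.01  -0.02  -0.037 -0.024 -0.035] [ -0.  -28.2 -23.2  -0.   -0.2   0.1] [ 444.2 -170.3   26.5] [ 0.0085  0.0238 -0.9997]
7.5833 [-0.5357  0.1229  2.1949  0.0343  0.8311 -0.3918] [-0.036  0.008 -0.012 -0.036 -0.017 -0.036] [  0.7 -28.8 -23.8   0.1  -0.    0.1] [ 449.1 -141.9   26.7] [ 0.0069  0.0253 -0.9997]
t 7.58 pos [ 449.1 -141.9   26.7] yaw 80.4 j [-0.54  0.12  2.19  0.03  0.83 -0.39] F [-0.5 -1.  -1.8] gap 29.2; tilt z [ 0.007  0.025 -1.   ]
n 1 dist 8.3 dpsi -0.3 (tool turn = 0.3)
[-0.77, 0.32, 0.07, 0.33]
```

View pics/t1.png

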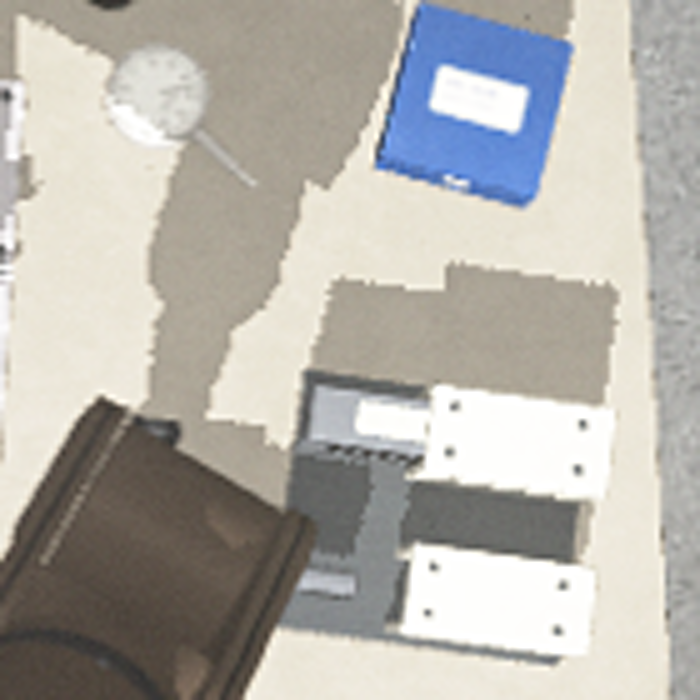

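```bash
python3 -m handwheel '[[[0,0,-3.5,0]]]' >/dev/null; python3 settle.py 2; python3 -m handwheel '[[[2,0,-2.5,0]]]' >/dev/null; python3 settle.py 2; python3 -m handwheel '[[[3.5,0,0,0]]]' >/dev/null; python3 settle.py 2;python3 plan.py 480 -40 100 50
```

```text
7.8167 [-0.5405  0.0523  2.1803  0.0304  0.9069 -0.3924] [-0.007  0.031  0.019  0.001 -0.062  0.002] [  0.8 -25.3 -21.2   0.    0.6   0. ] [ 451.8 -146.5   65.4] [ 0.0144  0.0193 -0.9997]
8.0 [-0.5007 -0.0023  2.1727  0.0293  0.9605 -0.3512] [-0.02   0.041  0.027 -0.028 -0.054 -0.029] [  0.9 -25.3 -23.9   0.1   0.4   0.1] [ 457.2 -128.4   94. ] [ 0.0211  0.0158 -0.9997]
8.1833 [-0.4251 -0.0099  2.1802  0.0294  0.9593 -0.2778] [-0.041  0.019  0.007 -0.051 -0.012 -0.049] [  0.8 -26.7 -26.9   0.2  -0.    0.2] [462.9 -92.2  94. ] [ 0.021   0.0169 -0.9996]
t 8.18 pos [462.9 -92.2  94. ] yaw 80.6 j [-0.43 -0.01  2.18  0.03  0.96 -0.28] F [-0.9  0.3 -3.7] gap 29.6; tilt z [ 0.021  0.017 -1.   ]
n 5 dist 55.3 dpsi -30.6 (tool turn = 30.6)
[1.09, 0.17, -0.12, 6.12]
[1.1, 0.05, -0.12, 6.12]
[1.1, -0.07, -0.12, 6.12]
[1.08, -0.18, -0.12, 6.12]
[1.06, -0.3, -0.12, 6.12]
```

```bash
python3 settle.py 2; python3 - <<'E'
from h import *
import pickle
d=cam("wrist"); cv2.imwrite("pics/w2.png",d["pixels"][:,:,::-1]);pickle.dump(d,open("w2.pkl","wb"))
E
```

```text
8.2833 [-0.428  -0.0088  2.1801  0.0274  0.959  -0.2791] [-0.017  0.005 -0.006 -0.002  0.003  0.002] [  0.6 -26.1 -26.2   0.   -0.    0. ] [462.4 -93.9  93.6] [ 0.0197  0.0157 -0.9997]
```

View pics/w2.png

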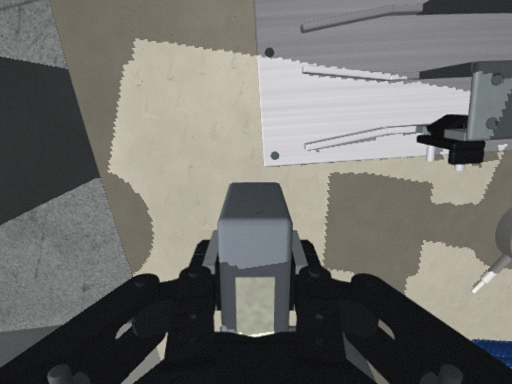

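```bash
python3 - <<'E'
import cv2
im=cv2.imread("pics/w2.png")[0:180,245:512]
cv2.imwrite("pics/w2c.png",cv2.resize(im,None,fx=2.9,fy=2.9,interpolation=cv2.INTER_CUBIC))
E
```

```text
(no output)
```

View pics/w2c.png

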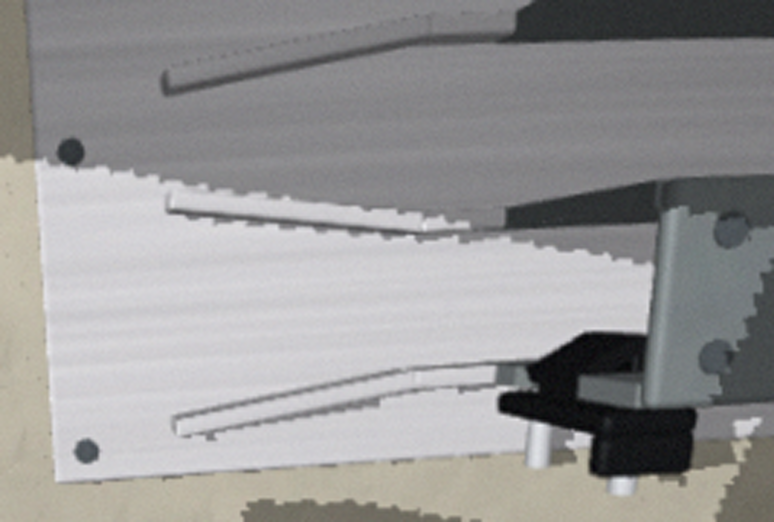

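```bash
cat > q.py <<'E'
from h import *
import pickle
w=pickle.load(open("w2.pkl","rb"))
o=lambda p:(np.array(p,float)+.5)/2.9-.5+[245,0]
p=np.array([600.3,.6,-.088]); c,s=np.cos(p[2]),np.sin(p[2])
for nm,q,z in (("front edge",[(57,481),(45,300),(27,0)],4),("right edge",[(57,481),(300,468),(480,457)],4),("rails",[(424,232),(505,228),(410,370),(520,360)],14),("railend",[(168,205),(175,417)],14),("roof",[(665,185),(645,405)],72)):
    P=at_z(w,o(q),z); L=(P[:,:2]-p[:2])@np.array([[c,-s],[s,c]])
    print(nm,P[:,:2].round(1).tolist(),"local",L.round(1).tolist())
E
python3 q.py
```

```text
front edge [[476.3, -70.7], [480.7, -22.6], [487.6, 48.1]] local [[-117.2, -82.0], [-117.1, -33.7], [-116.4, 37.4]]
right edge [[476.3, -70.7], [543.4, -78.3], [594.4, -83.4]] local [[-117.2, -82.0], [-49.7, -83.5], [1.5, -84.2]]
rails [[576.6, -21.1], [597.4, -23.2], [571.2, -54.8], [600.6, -56.7]] local [[-21.7, -23.7], [-0.8, -23.9], [-24.1, -57.7], [5.3, -57.1]]
railend [[513.6, -5.2], [509.0, -57.1]] local [[-85.8, -13.4], [-85.9, -65.5]]
roof [[596.3, -19.6], [592.9, -60.6]] local [[-2.2, -20.4], [-2.0, -61.6]]
```

```bash
python3 - <<'E'
from plan import *
plan(555,-36.5,90,-5.45,n=13)
E
python3 -m handwheel '[[[0.5,0.7,0,6.8],[0.6,0.6,0,6.8]]]'>/dev/null; python3 settle.py 2;  python3 -m handwheel '[[[0.7,0.5,0,6.8],[0.7,0.5,0,6.8]]]'>/dev/null; python3 settle.py 2; python3 -m handwheel '[[[0.8,0.3,0,6.8],[0.8,0.2,0,6.8]]]'>/dev/null; python3 settle.py 2; python3 -c "
from plan import *
plan(555,-36.5,90,-5.45,n=7)"
```

```text
t 8.33 pos [462.4 -94.3  93.6] yaw 80.5 j [-0.43 -0.01  2.18  0.03  0.96 -0.28] F [-1.   0.5 -2.1] gap 29.3; tilt z [ 0.02   0.016 -1.   ]
n 13 dist 109.2 dpsi -86.0 (tool turn = 86.0)
[0.56, 0.63, 0.03, 6.61]
[0.62, 0.56, 0.03, 6.61]
[0.69, 0.49, 0.03, 6.61]
[0.74, 0.4, 0.03, 6.61]
[0.78, 0.32, 0.03, 6.61]
[0.81, 0.22, 0.03, 6.61]
[0.83, 0.13, 0.03, 6.61]
[0.84, 0.03, 0.03, 6.61]
...
8.6 [-0.4042  0.0241  2.1499  0.0256  0.9583 -0.0126] [-0.006 -0.013  0.014 -0.007  0.014 -0.117] [  0.3 -26.9 -26.1   0.   -0.    0.5] [476.4 -88.4  92.2] [ 0.0169  0.0156 -0.9997]
8.8667 [-0.3801  0.0557  2.1193  0.0239  0.9592  0.2463] [-0.006 -0.014  0.016 -0.009  0.012 -0.099] [  0.2 -28.  -26.    0.   -0.    0.5] [490.5 -82.1  91.2] [ 0.0142  0.0154 -0.9998]
9.1333 [-0.3553  0.0829  2.0917  0.0222  0.9614  0.5012] [-0.007 -0.012  0.016 -0.008  0.01  -0.093] [  0.2 -29.2 -26.    0.    0.    0.4] [503.3 -74.3  90.5] [ 0.0117  0.0151 -0.9998]
t 9.13 pos [503.3 -74.3  90.5] yaw 40.2 j [-0.36  0.08  2.09  0.02  0.96  0.5 ] F [ 0.2  0.1 -2.4] gap 29.4; tilt z [ 0.012  0.015 -1.   ]
n 7 dist 64.0 dpsi -45.6 (tool turn = 45.6)
[0.91, 0.06, 0.01, 6.52]
[0.91, -0.04, 0.01, 6.52]
[0.9, -0.14, 0.01, 6.52]
[0.88, -0.24, 0.01, 6.52]
[0.85, -0.34, 0.01, 6.52]
[0.8, -0.44, 0.01, 6.52]
[0.75, -0.53, 0.01, 6.52]
```

```bash
python3 -m handwheel '[[[0.9,0,0,6.8],[0.9,0,0,6.8]]]'>/dev/null; python3 settle.py 2;  python3 -m handwheel '[[[0.9,-0.1,0,6.8],[0.9,-0.3,0,6.8]]]'>/dev/null; python3 settle.py 2; python3 -m handwheel '[[[0.8,-0.4,0,6.8],[0.8,-0.5,0,6.8]]]'>/dev/null; python3 settle.py 2; python3 plan.py 555 -36.5 90 -5.45
```

```text
9.4 [-0.3279  0.1093  2.0637  0.0204  0.9644  0.7559] [-0.007 -0.009  0.015 -0.01   0.008 -0.084] [  0.3 -30.2 -26.    0.1   0.    0.4] [516.2 -64.6  90.1] [ 0.0094  0.0145 -0.9998]
9.6667 [-0.3008  0.1365  2.034   0.0187  0.9685  1.0085] [-0.011 -0.007  0.015 -0.012  0.006 -0.085] [  0.3 -31.4 -26.1   0.1   0.    0.4] [529.5 -54.6  89.8] [ 0.0071  0.014  -0.9999]
9.9333 [-0.2736  0.1615  2.0059  0.0168  0.9731  1.2602] [-0.011 -0.006  0.013 -0.011  0.009 -0.08 ] [  0.3 -32.4 -26.1   0.1   0.    0.4] [541.9 -43.7  89.5] [ 0.0048  0.013  -0.9999]
t 9.93 pos [541.9 -43.7  89.5] yaw 1.6 j [-0.27  0.16  2.01  0.02  0.97  1.26] F [-0.5 -0.3 -2.9] gap 29.1; tilt z [ 0.005  0.013 -1.   ]
n 2 dist 15.0 dpsi -7.0 (tool turn = 7.0)
[0.67, -0.34, -0.02, 3.51]
[0.64, -0.38, -0.02, 3.51]
```

```bash
python3 -m handwheel '[[[0.5,-0.5,0.5,3.6],[0.3,-0.5,1,3.6]]]'>/dev/null; python3 settle.py 3; python3 plan.py 552.2 -36.0 40 -5.45; python3 - <<'E'
from h import *
import pickle
d=cam("wrist"); cv2.imwrite("pics/w3.png",d["pixels"][:,:,::-1]);pickle.dump(d,open("w3.pkl","wb"))
E
```

```text
10.25 [-0.2538  0.1971  1.9972  0.0151  0.948   1.3916] [-0.003 -0.014 -0.012 -0.001 -0.     0.019] [  0.2 -33.4 -25.6   0.    0.    0. ] [548.2 -34.8  74.4] [ 0.0025  0.012  -0.9999]
t 10.25 pos [548.2 -34.8  74.4] yaw -4.8 j [-0.25  0.2   2.    0.02  0.95  1.39] F [-0.1  0.1 -2.7] gap 29.5; tilt z [ 0.002  0.012 -1.   ]
n 1 dist 34.7 dpsi -0.7 (tool turn = 0.7)
[0.41, 0.09, 3.44, 0.67]
```

View pics/w3.png

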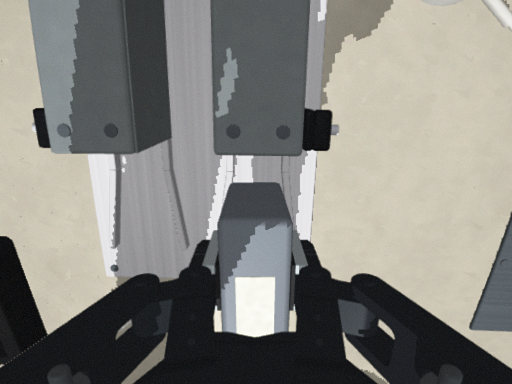

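```bash
python3 - <<'E'
import cv2
im=cv2.imread("pics/w3.png")[110:250,185:335]
cv2.imwrite("pics/w3c.png",cv2.resize(im,None,fx=4,fy=4,interpolation=cv2.INTER_CUBIC))
E
```

```text
(no output)
```

View pics/w3c.png

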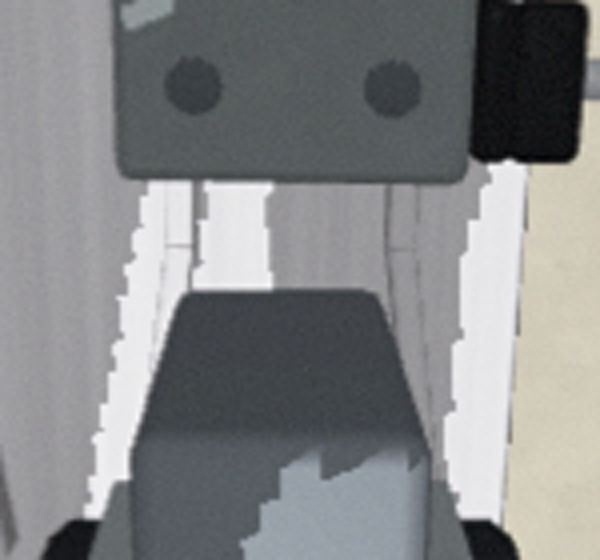

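```bash
cat > q3.py <<'E'
from h import *
import pickle
w=pickle.load(open("w3.pkl","rb"))
o=lambda p:(np.array(p,float)+.5)/4-.5+[185,110]
for nm,q,z in (("bend",[(193,246),(388,248)],14),("str",[(195,187),(386,187)],14),("nosebot",[(185,292),(378,292)],52.),("nosetop",[(133,440),(428,440)],112),("roof",[(118,180),(468,183)],72)):
    P=at_z(w,o(q),z); a=P[1]-P[0]
    print(nm,P[:,:2].round(1).tolist(),"mid",P.mean(0)[:2].round(1),"w",np.linalg.norm(a).round(1),"yaw",np.degrees(np.arctan2(a[0],-a[1])).round(1))
E
python3 q3.py
```

```text
bend [[576.1, -21.2], [573.0, -55.2]] mid [574.6 -38.2] w 34.2 yaw -5.1
str [[586.5, -22.6], [583.9, -55.5]] mid [585.2 -39.1] w 33.0 yaw -4.6
nosebot [[578.2, -23.4], [576.0, -51.2]] mid [577.1 -37.3] w 27.8 yaw -4.5
nosetop [[580.2, -24.0], [578.0, -52.1]] mid [579.1 -38. ] w 28.2 yaw -4.4
roof [[598.5, -19.0], [594.7, -62.0]] mid [596.6 -40.5] w 43.2 yaw -5.1
```

```bash
python3 -m handwheel '[[[1,0.1,3.0,0.6]]]'>/dev/null; python3 settle.py 3; python3 plan.py 562.2 -37.2 27 -5.3
```

```text
10.5333 [-0.2528  0.2661  1.9832  0.0155  0.8974  1.4007] [ 0.006 -0.041 -0.02   0.004  0.003  0.015] [ -0.2 -34.7 -24.8   0.   -0.1  -0. ] [556.5 -36.5  43.1] [-0.0019  0.013  -0.9999]
t 10.53 pos [556.5 -36.5  43.1] yaw -5.3 j [-0.25  0.27  1.98  0.02  0.9   1.4 ] F [ 0.2 -0.7 -2. ] gap 29.6; tilt z [-0.002  0.013 -1.   ]
n 1 dist 17.0 dpsi -0.0 (tool turn = 0.0)
[0.57, 0.02, 1.61, 0.0]
```

```bash
python3 -m handwheel '[[[0.6,0,1.4,0]]]'>/dev/null; python3 settle.py 3; python3 plan.py 562.2 -37.2 26 -5.3
```

```text
10.7667 [-0.2512  0.2995  1.9719  0.0156  0.8765  1.4006] [ 0.002 -0.021 -0.008  0.001 -0.003  0.009] [ -0.1 -35.5 -24.    0.    0.   -0. ] [561.9 -37.   29.4] [-0.0032  0.0132 -0.9999]
t 10.77 pos [561.9 -37.   29.4] yaw -5.2 j [-0.25  0.3   1.97  0.02  0.88  1.4 ] F [ 0.3  0.1 -2.5] gap 29.5; tilt z [-0.003  0.013 -1.   ]
n 1 dist 3.5 dpsi -0.1 (tool turn = 0.1)
[0.03, 0.02, 0.34, 0.08]
```

```bash
python3 -m handwheel '[[[0,0,0.3,0]]]'>/dev/null; python3 settle.py 3; python3 plan.py 562.2 -37.2 26 -5.3|head -1;python3 -m handwheel '[[[0,0,0.2,0]]]'>/dev/null; python3 settle.py 3; python3 plan.py 562.2 -37.2 26 -5.3|head -1
```

```text
11.0 [-0.2512  0.3028  1.9726  0.0156  0.8716  1.4   ] [ 0.     0.002 -0.002 -0.001 -0.002  0.003] [ -0.  -36.  -23.8   0.    0.1  -0. ] [562.1 -37.   27.4] [-0.0022  0.0129 -0.9999]
t 11.00 pos [562.1 -37.   27.4] yaw -5.2 j [-0.25  0.3   1.97  0.02  0.87  1.4 ] F [ 0.8  0.6 -2.5] gap 29.4; tilt z [-0.002  0.013 -1.   ]
11.2333 [-0.251   0.3042  1.972   0.0154  0.8704  1.3999] [ 0.001  0.003 -0.003  0.001  0.001  0.   ] [ -0.2 -32.2 -22.7   0.1  -0.8  -0. ] [562.4 -37.   26.8] [-0.0019  0.0127 -0.9999]
t 11.23 pos [562.4 -37.   26.8] yaw -5.2 j [-0.25  0.3   1.97  0.02  0.87  1.4 ] F [-3.7  1.2  5.1] gap 29.3; tilt z [-0.002  0.013 -1.   ]
```

```bash
python3 -m handwheel '[[[0,0,0,0]]]' 0.65 >/dev/null; python3 settle.py 5; python3 plan.py 562.2 -37.2 110 -5.3|head -1;python3 -m handwheel '[[[0,0,-4,0]]]'>/dev/null; python3 settle.py 2;python3 -m handwheel '[[[0,0,-4,0]]]'>/dev/null; python3 settle.py 2;
```

```text
11.5667 [-0.2511  0.3043  1.9718  0.0155  0.87    1.3999] [ 0.002  0.002  0.003  0.001 -0.001 -0.001] [  0.  -34.9 -22.9   0.    0.   -0. ] [562.6 -37.1  26.8] [-0.0014  0.0126 -0.9999]
t 11.57 pos [562.6 -37.1  26.8] yaw -5.2 j [-0.25  0.3   1.97  0.02  0.87  1.4 ] F [0.2 0.3 0.1] gap 55.6; tilt z [-0.001  0.013 -1.   ]
11.75 [-0.2519  0.236   1.9567  0.0147  0.9445  1.4004] [-0.004  0.026  0.019  0.001 -0.05   0.001] [  0.5 -31.1 -20.7   0.    0.4   0. ] [566.3 -38.5  71.5] [ 0.0073  0.0104 -0.9999]
11.9333 [-0.2526  0.1768  1.9356  0.0141  1.0131  1.4007] [-0.004  0.038  0.037 -0.002 -0.043 -0.001] [  0.4 -30.4 -22.4   0.    0.4   0. ] [570.  -39.8 114.3] [ 0.0186  0.0075 -0.9998]
```

```bash
python3 -m handwheel '[[[-3.8,-0.1,0,0]]]'>/dev/null; python3 settle.py 2;python3 -m handwheel '[[[-3.8,-0.1,0,0]]]'>/dev/null; python3 settle.py 2;python3 -m handwheel '[[[-3.5,0,0,0]]]'>/dev/null; python3 settle.py 3; python3 plan.py 455 -27.2 27 -5.3; python3 - <<'E'
from h import *
import pickle
d=cam("wrist"); cv2.imwrite("pics/w4.png",d["pixels"][:,:,::-1]);pickle.dump(d,open("w4.pkl","wb"))
E
```

```text
12.1167 [-0.2624  0.0939  2.0363  0.0143  1.0033  1.3903] [ 0.003  0.038 -0.08   0.005 -0.048  0.006] [ -0.2 -31.6 -27.6  -0.   -0.   -0. ] [527.1 -34.  110.8] [ 0.011   0.0095 -0.9999]
12.3 [-0.2734  0.011   2.1343  0.0144  1.0012  1.3789] [ 0.     0.034 -0.126  0.004 -0.059  0.008] [ -0.1 -28.2 -27.4  -0.   -0.   -0. ] [483.5 -27.7 105.6] [-0.0014  0.013  -0.9999]
12.5333 [-0.2874 -0.0703  2.2172  0.0144  1.004   1.365 ] [-0.     0.019 -0.112  0.001 -0.029  0.001] [  0.2 -22.5 -23.6   0.    0.2  -0. ] [447.1 -23.8 103.8] [-0.0054  0.0142 -0.9999]
t 12.53 pos [447.1 -23.8 103.8] yaw -5.1 j [-0.29 -0.07  2.22  0.01  1.    1.37] F [-0.2  0.6  0.5] gap 55.7; tilt z [-0.005  0.014 -1.   ]
n 3 dist 77.3 dpsi -0.2 (tool turn = 0.2)
[0.27, 0.09, 2.56, 0.06]
[0.27, 0.09, 2.56, 0.06]
[0.27, 0.09, 2.56, 0.06]
```

View pics/w4.png

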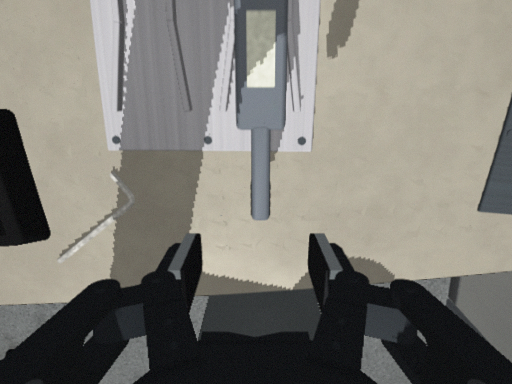

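```bash
python3 - <<'E'
from h import *
import pickle
w=pickle.load(open("w4.pkl","rb"))
P=at_z(w,[(252,215),(269.5,215),(236.5,127),(285.5,127)],64); print(P.round(1)); print((P[0]+P[1])/2,(P[2]+P[3])/2)
E
```

```text
[[448.9 -21.8  64. ]
 [448.  -33.3  64. ]
 [506.6 -17.7  64. ]
 [504.1 -47.1  64. ]]
[448.43719351 -27.5657414   64.        ] [505.33111426 -32.40200656  64.        ]
```

```bash
python3 -m handwheel '[[[1.0,0.3,3.3,0]]]'>/dev/null; python3 settle.py 3; python3 plan.py 459 -28.2 28 -5
```

```text
12.8167 [-0.2888  0.0159  2.2042  0.0152  0.9292  1.3625] [ 0.002 -0.055 -0.017  0.002  0.014 -0.001] [ -0.2 -23.7 -23.7   0.   -0.1  -0. ] [459.7 -28.2  71.4] [-0.0038  0.0138 -0.9999]
t 12.82 pos [459.7 -28.2  71.4] yaw -5.1 j [-0.29  0.02  2.2   0.02  0.93  1.36] F [-1.1  0.7 -0.5] gap 55.7; tilt z [-0.004  0.014 -1.   ]
n 2 dist 43.4 dpsi 0.1 (tool turn = -0.1)
[-0.04, 0.01, 2.17, -0.07]
[-0.04, 0.01, 2.17, -0.07]
```

```bash
python3 -m handwheel '[[[0.1,0,3.6,0]]]'>/dev/null; python3 settle.py 3; python3 plan.py 459 -28.2 29 -5
```

```text
13.05 [-0.2872  0.0886  2.213   0.0163  0.8512  1.3624] [ 0.002 -0.055 -0.031  0.002  0.    -0.   ] [ -0.1 -24.6 -21.9   0.   -0.1   0. ] [460.  -27.5  34.8] [-0.0073  0.0149 -0.9999]
t 13.05 pos [460.  -27.5  34.8] yaw -5.1 j [-0.29  0.09  2.21  0.02  0.85  1.36] F [ 0.1  0.2 -0.2] gap 55.6; tilt z [-0.007  0.015 -1.   ]
n 1 dist 5.9 dpsi 0.1 (tool turn = -0.1)
[-0.09, 0.08, 0.58, -0.13]
```

```bash
python3 -m handwheel '[[[-0.1,0.1,0.5,0]]]'>/dev/null; python3 settle.py 2; python3 -m handwheel '[[[0,0,0,0]]]' 0 >/dev/null; python3 settle.py 8; python3 plan.py 459 -28.2 29 -5
```

```text
13.2333 [-0.2898  0.0943  2.2152  0.0163  0.8407  1.3597] [ 0.001 -0.012  0.003  0.002  0.002  0.001] [ -0.1 -25.6 -22.3   0.   -0.   -0. ] [460.  -28.7  31.4] [-0.0047  0.0141 -0.9999]
13.7167 [-0.2897  0.0929  2.2141  0.0163  0.8418  1.3597] [-0.002  0.001 -0.001  0.001  0.001 -0.   ] [ -0.2 -23.2 -20.6   0.   -0.3  -0. ] [460.7 -28.9  32.4] [-0.0034  0.0137 -0.9999]
t 13.72 pos [460.7 -28.9  32.4] yaw -5.1 j [-0.29  0.09  2.21  0.02  0.84  1.36] F [-2.2  0.5  6.8] gap 11.4; tilt z [-0.003  0.014 -1.   ]
n 1 dist 3.9 dpsi 0.1 (tool turn = -0.1)
[-0.17, -0.05, 0.34, -0.13]
```

```bash
cat > rk.py <<'E'
import sys
from h import *
def rk(b,n=2):
    for _ in range(n): ctrl.read_camera('top')
    s=ctrl.observe(); m=np.array([[604.2,43.3],[596.5,-40.3]])[b]; a=np.radians(-5.2); u=np.array([np.cos(a),np.sin(a)]); v=np.array([-u[1],u[0]])
    Rm=R.from_quat(s["tcp_rot"]).as_matrix(); q=s["ee_pos"][:2]-m
    F=s["contact_force"]
    print("t %.2f xr %.1f yr %.1f z %.1f yaw_r %.1f | Fx %.1f Fy %.1f Fz %.1f | gap %.1f tilt r %.3f t %.3f j2 %.2f"%(s["clock"],q@u,q@v,s["ee_pos"][2],np.degrees(np.arctan2(Rm[1,0],Rm[0,0]))+5.2,F[:2]@u,F[:2]@v,F[2],s["finger_gap"],Rm[:2,2]@u,Rm[:2,2]@v,s["joints"][5]))
rk(int(sys.argv[1]),int(sys.argv[2]) if len(sys.argv)>2 else 2)
E
python3 rk.py 1 0; python3 -m handwheel '[[[1.5,0,-0.1,0]]]'>/dev/null; python3 rk.py 1; python3 -m handwheel '[[[1.5,0,0,0]]]'>/dev/null; python3 rk.py 1
```

```text
t 13.72 xr -136.3 yr -0.9 z 32.4 yaw_r 0.1 | Fx -2.2 Fy 0.3 Fz 6.8 | gap 11.4 tilt r -0.005 t 0.013 j2 1.36
t 13.90 xr -121.0 yr -0.6 z 33.4 yaw_r 0.2 | Fx -0.1 Fy 4.3 Fz -1.7 | gap 10.7 tilt r -0.005 t 0.014 j2 1.36
t 14.08 xr -107.2 yr 0.2 z 32.7 yaw_r 0.2 | Fx -0.2 Fy 3.4 Fz -2.7 | gap 11.2 tilt r -0.009 t 0.015 j2 1.37
```

```bash
python3 -m handwheel '[[[2,0,0,0]]]'>/dev/null; python3 rk.py 1; python3 -m handwheel '[[[2,0,0,0.2]]]'>/dev/null; python3 rk.py 1
```

```text
t 14.27 xr -86.8 yr 0.6 z 32.7 yaw_r 0.3 | Fx 1.8 Fy 2.1 Fz -1.9 | gap 10.8 tilt r -0.009 t 0.016 j2 1.38
t 14.45 xr -65.9 yr 1.0 z 32.7 yaw_r 0.1 | Fx 1.0 Fy 2.8 Fz -1.4 | gap 11.3 tilt r -0.008 t 0.016 j2 1.39
```

```bash
python3 -m handwheel '[[[2,0.1,0,0]]]'>/dev/null; python3 rk.py 1; python3 -m handwheel '[[[1,0.1,0,0]]]'>/dev/null; python3 rk.py 1;python3 - <<'E'
from h import *
import pickle
d=cam("wrist"); cv2.imwrite("pics/w5.png",d["pixels"][:,:,::-1]);pickle.dump(d,open("w5.pkl","wb"))
E
```

```text
t 14.63 xr -44.9 yr 0.4 z 32.9 yaw_r 0.1 | Fx 1.3 Fy 4.1 Fz -1.6 | gap 11.2 tilt r -0.006 t 0.017 j2 1.39
t 14.82 xr -35.7 yr 0.1 z 32.0 yaw_r 0.1 | Fx 0.1 Fy 2.9 Fz -0.3 | gap 11.5 tilt r -0.007 t 0.018 j2 1.39
```

View pics/w5.png

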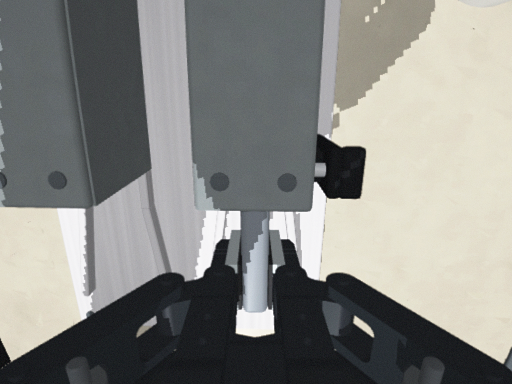

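```bash
python3 -m handwheel '[[[0.6,0,0,0]]]'>/dev/null; python3 rk.py 1; python3 -m handwheel '[[[0.4,0,0,0]]]'>/dev/null; python3 rk.py 1
```

```text
t 15.05 xr -31.3 yr 0.6 z 31.7 yaw_r 0.1 | Fx -4.7 Fy 3.3 Fz 6.2 | gap 10.9 tilt r -0.009 t 0.019 j2 1.39
t 15.23 xr -29.3 yr 0.9 z 31.9 yaw_r 0.1 | Fx -7.3 Fy 3.6 Fz 8.6 | gap 11.3 tilt r -0.014 t 0.019 j2 1.40
```

```bash
python3 -c "
from h import *
import pickle
d=cam('wrist'); crop(d,180,140,380,330,4,'w6.png');pickle.dump(d,open('w6.pkl','wb'))
w=pickle.load(open('w5.pkl','rb'));print(at_z(w,[(256,311)],64), (at_z(w,[(256,311)],64)[0,:2]-[596.5,-40.3])@[.9959,-.0906])"
```

```text
[[545.47902553 -37.02964096  64.        ]] -51.108083004070686
```

View pics/w6.png

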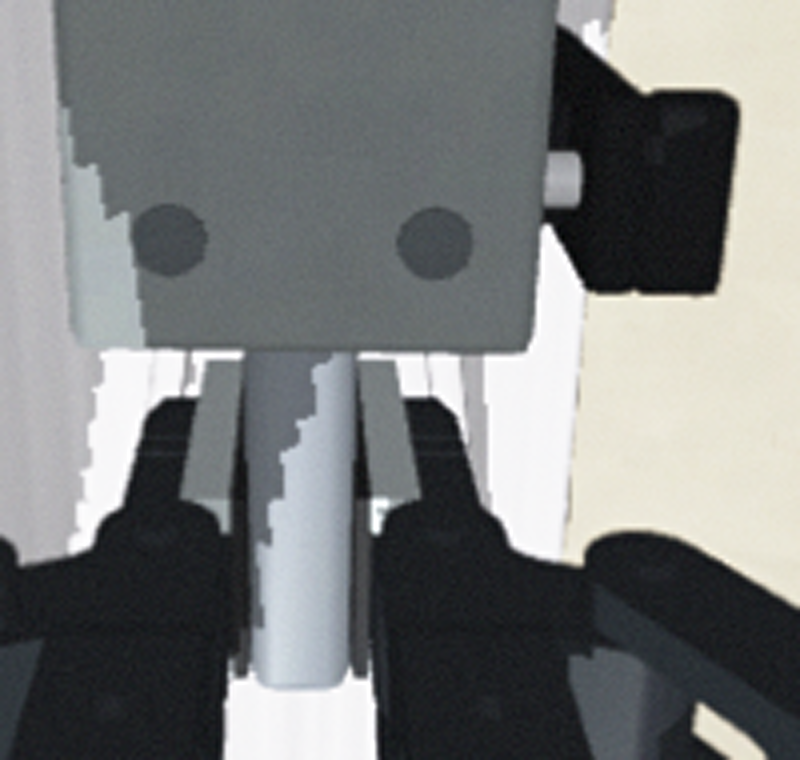

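```bash
python3 -m handwheel '[[[0.6,0.1,0,0]]]'>/dev/null; python3 rk.py 1; python3 -m handwheel '[[[0.6,0.1,0,0]]]'>/dev/null; python3 rk.py 1
```

```text
t 15.47 xr -24.8 yr 0.4 z 32.1 yaw_r 0.1 | Fx -5.0 Fy 3.8 Fz 7.7 | gap 11.3 tilt r -0.017 t 0.020 j2 1.40
t 15.65 xr -19.8 yr -0.7 z 32.2 yaw_r 0.1 | Fx -6.0 Fy 1.7 Fz 7.2 | gap 11.0 tilt r -0.019 t 0.020 j2 1.40
```

```bash
python3 -c "
from h import *
import pickle
d=cam('wrist'); crop(d,180,140,380,330,4,'w7.png');pickle.dump(d,open('w7.pkl','wb'))"
```

```text
(no output)
```

View pics/w7.png

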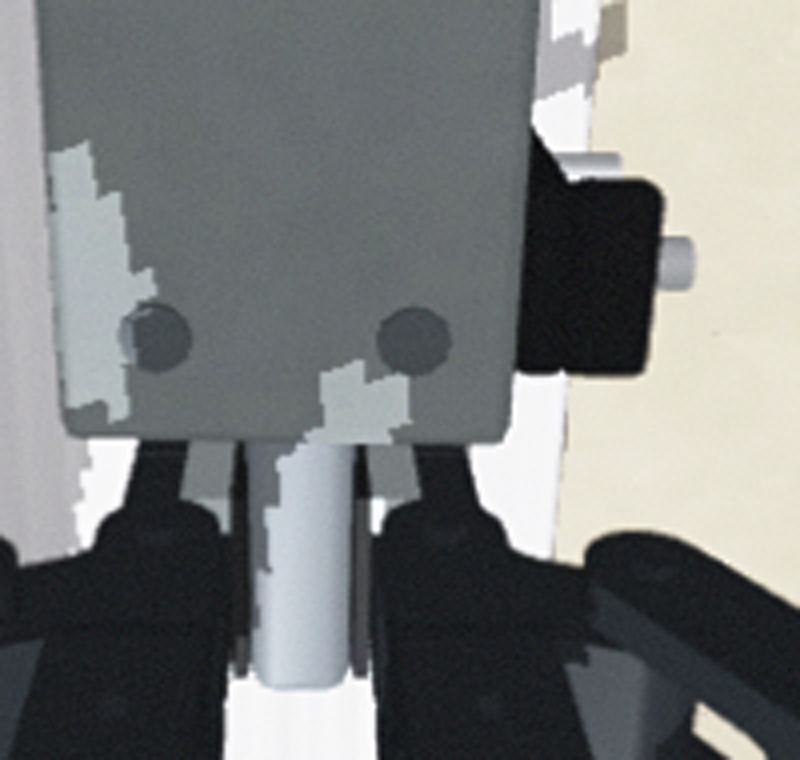

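```bash
python3 -m handwheel '[[[0,0,0,0]]]' 0.4 >/dev/null; python3 rk.py 1 4; python3 -m handwheel '[[[-0.4,0,-4,0]]]'>/dev/null; python3 rk.py 1; python3 -m handwheel '[[[0,0,-4,0]]]' 0.65 >/dev/null; python3 rk.py 1 3; python3 -c "
from h import *
import pickle
d=cam('wrist'); cv2.imwrite('pics/w8.png',d['pixels'][:,:,::-1]);pickle.dump(d,open('w8.pkl','wb'))"
```

```text
t 15.98 xr -19.7 yr -1.1 z 31.9 yaw_r 0.1 | Fx -0.1 Fy -0.8 Fz -0.3 | gap 34.5 tilt r -0.018 t 0.019 j2 1.40
t 16.17 xr -19.7 yr -2.7 z 76.3 yaw_r 0.1 | Fx 1.1 Fy 0.3 Fz 1.1 | gap 33.8 tilt r -0.009 t 0.018 j2 1.40
t 16.40 xr -16.6 yr -3.9 z 117.2 yaw_r 0.0 | Fx 0.1 Fy 0.6 Fz 0.0 | gap 55.6 tilt r -0.001 t 0.016 j2 1.40
```

View pics/w8.png

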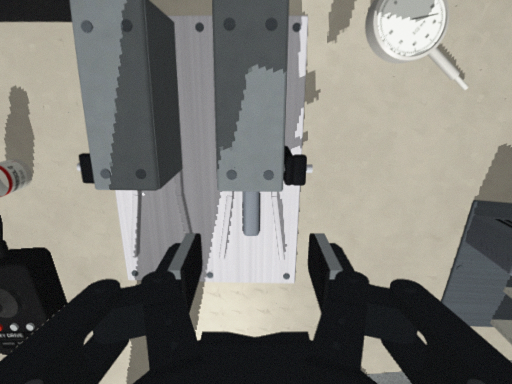

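```bash
python3 -c "
from h import *
import pickle
w=pickle.load(open('w8.pkl','rb'));
for q,z in (((251,234),64),((251,190),72),((222,191),72),((283,190),72),((157,189),72),((96,190),72)):
  P=at_z(w,[q],z)[0]; print(q,P.round(1), ((P[:2]-[596.5,-40.3])@[.9959,-.0906]).round(1),((P[:2]-[596.5,-40.3])@[.0906,.9959]).round(1))"; python3 plan.py 545 -120 100 80
```

```text
(251, 234) [561.7 -37.8  64. ] -34.9 -0.6
(251, 190) [597.3 -41.3  72. ] 0.9 -0.9
(222, 191) [598.2 -22.1  72. ] 0.0 18.3
(283, 190) [595.5 -62.4  72. ] 1.0 -22.1
(157, 189) [603.2  21.2  72. ] 1.1 61.9
(96, 190) [606.1  63.4  72. ] 0.1 104.2
t 16.45 pos [577.9 -42.3 115. ] yaw -5.1 j [-0.25  0.2   1.9   0.02  1.04  1.4 ] F [-0.3  0.6 -1. ] gap 55.3; tilt z [-0.004  0.017 -1.   ]
n 14 dist 85.8 dpsi 85.1 (tool turn = -85.1)
[-0.18, 0.57, 0.11, -6.08]
[-0.24, 0.55, 0.11, -6.08]
[-0.3, 0.52, 0.11, -6.08]
[-0.36, 0.49, 0.11, -6.08]
[-0.4, 0.45, 0.11, -6.08]
[-0.45, 0.4, 0.11, -6.08]
[-0.49, 0.35, 0.11, -6.08]
[-0.52, 0.3, 0.11, -6.08]
...
```

```bash
python3 -c "
from plan import *
plan(522,-215,120,80.1,n=13)"; python3 -m handwheel '[[[-0.3,1.4,0,-6.6],[-0.5,1.4,0,-6.6],[-0.7,1.3,0,-6.6],[-0.8,1.2,0,-6.6]]]'>/dev/null; python3 settle.py 2;  python3 -m handwheel '[[[-0.9,1.1,0,-6.6],[-1,1,0,-6.6],[-1.1,0.8,0,-6.6],[-1.2,0.7,0,-6.6]]]'>/dev/null; python3 settle.py 2; python3 -c "
from plan import *
plan(522,-215,120,80.1,n=5)"
```

```text
t 16.45 pos [577.9 -42.3 115. ] yaw -5.1 j [-0.25  0.2   1.9   0.02  1.04  1.4 ] F [-0.3  0.6 -1. ] gap 55.3; tilt z [-0.004  0.017 -1.   ]
n 13 dist 181.6 dpsi 85.2 (tool turn = -85.2)
[-0.31, 1.36, -0.04, -6.56]
[-0.46, 1.32, -0.04, -6.56]
[-0.61, 1.26, -0.04, -6.56]
[-0.75, 1.18, -0.04, -6.56]
[-0.88, 1.09, -0.04, -6.56]
[-1.0, 0.98, -0.04, -6.56]
[-1.1, 0.86, -0.04, -6.56]
[-1.19, 0.73, -0.04, -6.56]
...
16.8833 [-0.3592  0.1871  1.9361  0.0171  1.0354  0.8168] [ 0.029 -0.001 -0.013  0.025  0.007  0.131] [ -0.5 -33.4 -25.9  -0.1   0.   -0.5] [556.1 -97.1 108.4] [-0.0108  0.0197 -0.9997]
17.3167 [-0.4587  0.1847  1.9516  0.0166  1.0311  0.2548] [ 0.032 -0.005 -0.004  0.023  0.005  0.118] [ -0.6 -32.8 -25.6  -0.1   0.   -0.5] [ 536.9 -148.7  102.4] [-0.0168  0.0241 -0.9996]
t 17.32 pos [ 536.9 -148.7  102.4] yaw 48.6 j [-0.46  0.18  1.95  0.02  1.03  0.25] F [0.6 0.2 0.5] gap 55.6; tilt z [-0.017  0.024 -1.   ]
n 5 dist 70.2 dpsi 31.5 (tool turn = -31.5)
[-1.19, 0.65, -0.35, -6.3]
[-1.26, 0.52, -0.35, -6.3]
[-1.31, 0.38, -0.35, -6.3]
[-1.34, 0.23, -0.35, -6.3]
[-1.36, 0.08, -0.35, -6.3]
```

```bash
python3 -m handwheel '[[[-1.2,0.6,-0.8,-6.5],[-1.2,0.5,-0.8,-6.5]]]'>/dev/null; python3 settle.py 2;  python3 -m handwheel '[[[-1.3,0.3,-0.8,-6.5],[-1.3,0.2,-0.8,-6.5]]]'>/dev/null; python3 settle.py 2; python3 plan.py 515.5 -268.6 120 80.1
```

```text
17.5833 [-0.5031  0.1697  1.9405  0.0166  1.0612 -0.0076] [ 0.02   0.005  0.015  0.015 -0.007  0.095] [ -0.5 -32.2 -25.4  -0.    0.1  -0.5] [ 530.5 -172.7  116.1] [-0.019   0.027  -0.9995]
17.85 [-0.5461  0.1566  1.9269  0.0167  1.091  -0.2669] [ 0.017  0.007  0.019  0.015 -0.004  0.089] [ -0.5 -32.2 -26.   -0.    0.1  -0.4] [ 524.  -196.1  130. ] [-0.0204  0.0298 -0.9993]
t 17.85 pos [ 524.  -196.1  130. ] yaw 73.5 j [-0.55  0.16  1.93  0.02  1.09 -0.27] F [-0.1  0.4  0.8] gap 55.7; tilt z [-0.02   0.03  -0.999]
n 3 dist 73.7 dpsi 6.6 (tool turn = -6.6)
[-2.4, 0.41, 0.33, -2.19]
[-2.41, 0.32, 0.33, -2.19]
[-2.42, 0.23, 0.33, -2.19]
```

```bash
python3 -m handwheel '[[[-1,0.3,-4,-3]]]'>/dev/null; python3 settle.py 2;  python3 -m handwheel '[[[-1.2,0.3,-3.8,-3.4]]]'>/dev/null; python3 settle.py 3; python3 plan.py 515.5 -268.6 120 80.1; python3 -c "
from h import *
import pickle
d=cam('wrist'); cv2.imwrite('pics/w9.png',d['pixels'][:,:,::-1]);pickle.dump(d,open('w9.pkl','wb'))"
```

```text
18.0333 [-0.5618  0.1175  1.882   0.016   1.1653 -0.3271] [ 0.01   0.02   0.04   0.009 -0.041  0.031] [ -0.1 -29.  -23.7  -0.    0.4  -0.2] [ 528.2 -208.9  174.3] [-0.0118  0.0247 -0.9996]
18.2667 [-0.5784  0.0918  1.8378  0.0157  1.2279 -0.3963] [ 0.004  0.027  0.064  0.003  0.004 -0.013] [ -0.3 -32.6 -29.    0.    0.1  -0.1] [ 530.7 -221.5  211.8] [-0.0052  0.0211 -0.9998]
t 18.27 pos [ 530.7 -221.5  211.8] yaw 79.3 j [-0.58  0.09  1.84  0.02  1.23 -0.4 ] F [-0.4 -0.   0. ] gap 55.5; tilt z [-0.005  0.021 -1.   ]
n 3 dist 104.3 dpsi 0.8 (tool turn = -0.8)
[-1.64, -0.2, 3.06, -0.28]
[-1.63, -0.21, 3.06, -0.28]
[-1.63, -0.22, 3.06, -0.28]
```

View pics/w9.png

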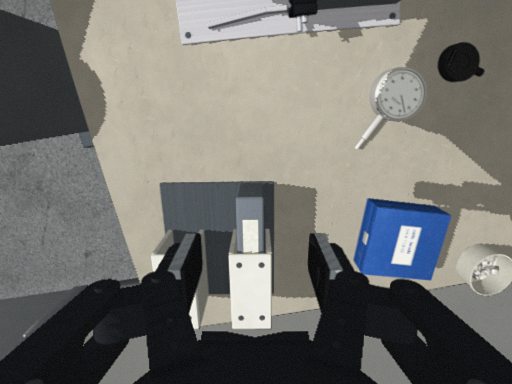

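```bash
python3 -c "
from h import *
import pickle
w=pickle.load(open('w9.pkl','rb'));
print(at_z(w,[(355,270),(370,200),(452,205),(435,278)],36).round(0)); print(at_z(w,[(236.5,194.5),(263,195)],64).round(1))
print(at_z(w,[(359,149),(397,93)],15).round(0))
"
```

```text
[[ 628. -363.   36.]
 [ 653. -276.   36.]
 [ 747. -300.   36.]
 [ 726. -394.   36.]]
[[ 508.7 -234.3   64. ]
 [ 535.3 -239.8   64. ]]
[[ 652. -220.   15.]
 [ 700. -166.   15.]]
```

```bash
python3 -m handwheel '[[[-1,-0.2,1.8,-0.2],[-1,-0.2,1.8,-0.2],[-1,-0.2,1.8,-0.2],[-1,-0.2,1.8,-0.2],[-1,-0.2,1.8,0]]]'>/dev/null; python3 settle.py 3; python3 plan.py 516.2 -267.6 75 80.1
```

```text
18.8833 [-0.6552  0.2018  1.9099  0.0187  1.0539 -0.4786] [ 0.013 -0.038 -0.055  0.004  0.008 -0.011] [ -0.5 -33.  -25.2  -0.    0.   -0. ] [ 510.4 -259.9  112.7] [-0.0091  0.0275 -0.9996]
t 18.88 pos [ 510.4 -259.9  112.7] yaw 79.3 j [-0.66  0.2   1.91  0.02  1.05 -0.48] F [-0.9  0.3  0.1] gap 55.6; tilt z [-0.009  0.027 -1.   ]
n 2 dist 38.9 dpsi 0.8 (tool turn = -0.8)
[-0.33, 0.36, 1.88, -0.38]
[-0.33, 0.36, 1.88, -0.38]
```

```bash
python3 -m handwheel '[[[-0.3,0.3,-4,-0.8]]]'>/dev/null; python3 settle.py 2;  python3 -m handwheel '[[[-0.3,0,-4,0]]]'>/dev/null; python3 settle.py 2;python3 -m handwheel '[[[-0.3,0,1.2,0],[0,0,1.2,0],[0,0,1.2,0],[0,0,1.2,0],[0,0,1.2,0],[0,0,1.2,0]]]'>/dev/null; python3 settle.py 3; python3 plan.py 516.2 -267.6 75 80.1
```

```text
19.0667 [-0.6573  0.1576  1.8676  0.0184  1.1293 -0.4922] [ 0.002  0.013  0.026 -0.001 -0.048  0.007] [  0.1 -29.9 -23.1   0.    0.4  -0. ] [ 516.7 -266.1  158.7] [-1.000e-04  2.100e-02 -9.998e-01]
19.25 [-0.6612  0.1163  1.8299  0.0182  1.1934 -0.4941] [ 0.     0.026  0.049  0.001 -0.04  -0.001] [  0.1 -29.8 -24.7   0.    0.3  -0. ] [ 519.9 -271.3  202. ] [ 0.012   0.0121 -0.9999]
19.9 [-0.6598  0.2009  1.8801  0.0205  1.0506 -0.4946] [-0.002 -0.029 -0.043  0.001  0.002 -0.002] [  0.  -33.8 -25.9   0.   -0.    0. ] [ 523.2 -272.6  127.6] [ 0.0189  0.0078 -0.9998]
t 19.90 pos [ 523.2 -272.6  127.6] yaw 80.0 j [-0.66  0.2   1.88  0.02  1.05 -0.49] F [-0.2  0.5 -0.4] gap 55.9; tilt z [ 0.019  0.008 -1.   ]
n 2 dist 53.3 dpsi 0.1 (tool turn = -0.1)
[0.19, -0.39, 2.63, -0.07]
[0.19, -0.39, 2.63, -0.07]
```

```bash
python3 -m handwheel '[[[0.1,-0.5,3,0]]]'>/dev/null; python3 settle.py 3;python3 plan.py 516.2 -267.6 75 80.1; python3 -m handwheel '[[[0.1,0,2.2,0]]]'>/dev/null; python3 settle.py 3; python3 plan.py 516.2 -267.6 25 80.1
```

```text
20.1333 [-0.6615  0.2323  1.9094  0.0212  0.9955 -0.4975] [-0.    -0.032 -0.05   0.002 -0.003 -0.001] [ -0.1 -34.2 -25.1   0.   -0.1  -0. ] [ 517.4 -269.3   95.4] [ 0.0144  0.0113 -0.9998]
t 20.13 pos [ 517.4 -269.3   95.4] yaw 79.9 j [-0.66  0.23  1.91  0.02  1.   -0.5 ] F [-0.1 -1.1 -0. ] gap 55.1; tilt z [ 0.014  0.011 -1.   ]
n 1 dist 20.5 dpsi 0.2 (tool turn = -0.2)
[0.15, -0.14, 2.04, -0.15]
20.3667 [-0.6592  0.2635  1.9186  0.0218  0.9572 -0.4963] [ 0.001 -0.024 -0.026 -0.001 -0.005 -0.001] [ -0.  -34.6 -24.4   0.   -0.    0. ] [ 517.5 -267.7   73.3] [ 0.0128  0.0126 -0.9998]
t 20.37 pos [ 517.5 -267.7   73.3] yaw 80.0 j [-0.66  0.26  1.92  0.02  0.96 -0.5 ] F [-1.   1.   1.1] gap 55.4; tilt z [ 0.013  0.013 -1.   ]
n 2 dist 48.3 dpsi 0.1 (tool turn = -0.1)
[-0.01, -0.06, 2.42, -0.07]
[-0.01, -0.06, 2.42, -0.07]
```

```bash
python3 -m handwheel '[[[-0.1,0,3.6,0]]]'>/dev/null; python3 settle.py 3;python3 plan.py 516.2 -267.6 25 80.1
```

```text
20.6 [-0.6596  0.3204  1.9282  0.0228  0.895  -0.4985] [ 0.001 -0.035 -0.035  0.001 -0.002  0.001] [ -0.1 -35.3 -23.3   0.   -0.1  -0. ] [ 516.6 -267.3   36.4] [ 0.0094  0.0153 -0.9998]
t 20.60 pos [ 516.6 -267.3   36.4] yaw 80.0 j [-0.66  0.32  1.93  0.02  0.9  -0.5 ] F [0.4 1.1 0.7] gap 55.4; tilt z [ 0.009  0.015 -1.   ]
n 1 dist 11.4 dpsi 0.1 (tool turn = -0.1)
[-0.03, -0.04, 1.14, -0.15]
```

```bash
python3 -m handwheel '[[[0,0,1.1,0]]]'>/dev/null; python3 settle.py 2;python3 -m handwheel '[[[0,0,0,0]]]' 0 >/dev/null; python3 settle.py 6; python3 plan.py 516.2 -267.6 25 80.1;python3 -c "
from h import *
import pickle
d=cam('wrist'); cv2.imwrite('pics/w10.png',d['pixels'][:,:,::-1])"
```

```text
20.7833 [-0.6593  0.338   1.9299  0.0232  0.8761 -0.4987] [ 0.001 -0.012 -0.002  0.001  0.012 -0.   ] [ -0.2 -36.9 -24.    0.   -0.1  -0. ] [ 516.7 -267.1   25.6] [ 0.0092  0.0155 -0.9998]
21.1667 [-0.6592  0.3366  1.9286  0.0232  0.8767 -0.4987] [ 0.001  0.001 -0.001  0.001  0.002 -0.002] [ -0.2 -33.8 -21.5   0.   -0.2  -0. ] [ 517.5 -267.7   27. ] [ 0.0109  0.0142 -0.9998]
t 21.17 pos [ 517.5 -267.7   27. ] yaw 80.0 j [-0.66  0.34  1.93  0.02  0.88 -0.5 ] F [-0.4  0.7  4.5] gap 29.2; tilt z [ 0.011  0.014 -1.   ]
n 1 dist 2.4 dpsi 0.1 (tool turn = -0.1)
[-0.01, -0.13, 0.2, -0.15]
```

View pics/w10.png

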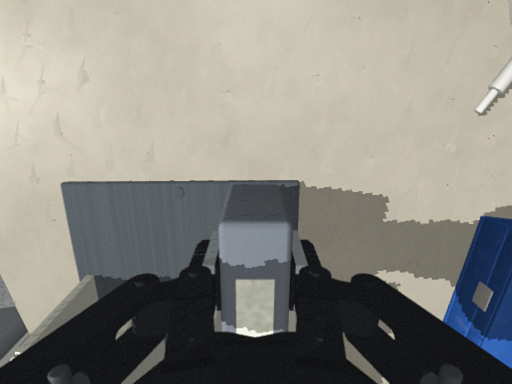

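Gripped second cassette. Draw it straight out.

```bash
python3 -m handwheel '[[[2.6,0,0,0]]]'>/dev/null; python3 settle.py 2;python3 plan.py 535 -165 27 80.1; python3 -m handwheel '[[[2.7,0.1,0,0]]]' >/dev/null; python3 settle.py 2; python3 plan.py 535 -165 27 80.1
```

```text
21.4 [-0.6152  0.3213  1.9487  0.0261  0.8734 -0.4573] [-0.021  0.009 -0.012 -0.038 -0.012 -0.024] [ -1.1 -34.9 -22.8  -0.3  -0.3   0.1] [ 522.  -239.2   27.2] [ 0.0102  0.0173 -0.9998]
t 21.40 pos [ 522.  -239.2   27.2] yaw 80.0 j [-0.62  0.32  1.95  0.03  0.87 -0.46] F [-0.5  0.9  0.6] gap 29.4; tilt z [ 0.01   0.017 -1.   ]
n 3 dist 75.4 dpsi 0.1 (tool turn = -0.1)
[2.51, -0.0, 0.01, -0.04]
[2.51, -0.0, 0.01, -0.04]
[2.51, -0.0, 0.01, -0.04]
21.5833 [-0.5665  0.3095  1.9639  0.0286  0.871  -0.4123] [-0.034  0.009 -0.014 -0.045 -0.016 -0.024] [ -0.1 -35.  -22.8  -0.   -0.1   0.1] [ 527.8 -209.7   27.4] [ 0.0096  0.0198 -0.9998]
t 21.58 pos [ 527.8 -209.7   27.4] yaw 80.1 j [-0.57  0.31  1.96  0.03  0.87 -0.41] F [ 0.3 -0.1 -1.6] gap 29.2; tilt z [ 0.01  0.02 -1.  ]
n 2 dist 45.3 dpsi -0.0 (tool turn = 0.0)
[2.26, -0.03, 0.02, 0.01]
[2.26, -0.03, 0.02, 0.01]
```

```bash
python3 -m handwheel '[[[2.8,0,0,0]]]'>/dev/null; python3 settle.py 2; python3 -m handwheel '[[[2.8,0,0,0]]]' >/dev/null; python3 settle.py 2; python3 -m handwheel '[[[0.3,0,-3.5,0]]]' >/dev/null; python3 settle.py 2; python3 -m handwheel '[[[0.3,0,-3,0]]]' >/dev/null; python3 settle.py 2;python3 -m handwheel '[[[2,0,-2.5,0]]]' >/dev/null; python3 settle.py 2; python3 -c "
from plan import *
plan(560,38,118,-5.3,n=14)"
```

```text
21.7667 [-0.5156  0.2985  1.9801  0.0313  0.8694 -0.3653] [-0.022  0.004 -0.01   0.039  0.023 -0.034] [ -2.4 -35.9 -24.8  -1.1  -0.7   0.2] [ 531.5 -178.4   26.6] [ 0.0065  0.0238 -0.9997]
21.95 [-0.4638  0.2905  1.9924  0.0329  0.868  -0.3172] [-0.039  0.006 -0.014 -0.044 -0.021 -0.033] [  0.6 -36.3 -24.6   0.1  -0.    0.1] [ 534.9 -147.8   25.9] [ 0.0031  0.0265 -0.9996]
22.1333 [-0.46    0.2292  1.9816  0.031   0.9336 -0.3117] [-0.017  0.03   0.01  -0.008 -0.059 -0.003] [  0.9 -32.  -21.3   0.    0.6   0. ] [ 537.6 -146.8   64.1] [ 0.0087  0.0235 -0.9997]
22.3167 [-0.4569  0.1798  1.9668  0.0295  0.9892 -0.3064] [-0.006  0.036  0.028 -0.004 -0.045 -0.002] [  0.6 -31.5 -22.9   0.    0.5   0. ] [ 540.5 -146.4   97.9] [ 0.0162  0.0195 -0.9997]
22.5 [-0.422   0.1381  1.9558  0.029   1.0347 -0.2709] [-0.02   0.036  0.024 -0.033 -0.045 -0.025] [  0.7 -31.5 -24.7   0.1   0.4   0.1] [ 545.6 -127.5  126.1] [ 0.0223  0.0173 -0.9996]
t 22.50 pos [ 545.6 -127.5  126.1] yaw 80.5 j [-0.42  0.14  1.96  0.03  1.03 -0.27] F [ 1.2 -0.6 -1.4] gap 29.9; tilt z [ 0.022  0.017 -1.   ]
n 14 dist 166.4 dpsi -85.8 (tool turn = 85.8)
[1.18, -0.09, 0.06, 6.13]
[1.17, -0.22, 0.06, 6.13]
[1.14, -0.34, 0.06, 6.13]
[1.09, -0.46, 0.06, 6.13]
[1.04, -0.58, 0.06, 6.13]
[0.97, -0.68, 0.06, 6.13]
[0.89, -0.78, 0.06, 6.13]
[0.8, -0.87, 0.06, 6.13]
...
```

```bash
python3 -m handwheel '[[[1.2,-0.1,0,6.7],[1.2,-0.2,0,6.7]]]'>/dev/null; python3 settle.py 2;python3 -m handwheel '[[[1.2,-0.4,0,6.7],[1.2,-0.5,0,6.7]]]'>/dev/null; python3 settle.py 2;python3 -m handwheel '[[[1.1,-0.6,0,6.7],[1,-0.8,0,6.7]]]'>/dev/null; python3 settle.py 2; python3 -c "
from plan import *
plan(560,38,115,-5.3,n=7)"
```

```text
22.7667 [-0.3815  0.1341  1.9647  0.0264  1.0301  0.0056] [-0.021  0.005 -0.005 -0.018 -0.002 -0.123] [  0.5 -33.5 -27.8   0.1  -0.    0.5] [ 547.  -104.6  123.9] [ 0.0204  0.0162 -0.9997]
23.0333 [-0.3385  0.1332  1.9714  0.0236  1.0265  0.2787] [-0.021 -0.002 -0.01  -0.02  -0.001 -0.107] [  0.5 -33.  -27.4   0.1  -0.    0.5] [548.2 -80.7 121.1] [ 0.0167  0.0155 -0.9997]
23.3 [-0.2959  0.1335  1.9741  0.0205  1.0239  0.5475] [-0.019 -0.002 -0.007 -0.02  -0.004 -0.099] [  0.5 -32.8 -27.2   0.1   0.    0.5] [550.  -57.6 119.6] [ 0.0148  0.0138 -0.9998]
t 23.30 pos [550.  -57.6 119.6] yaw 41.1 j [-0.3   0.13  1.97  0.02  1.02  0.55] F [-0.3  0.6 -2.4] gap 29.2; tilt z [ 0.015  0.014 -1.   ]
n 7 dist 96.3 dpsi -46.4 (tool turn = 46.4)
[1.01, -0.94, 0.07, 6.62]
[0.89, -1.05, 0.07, 6.62]
[0.76, -1.14, 0.07, 6.62]
[0.63, -1.22, 0.07, 6.62]
[0.48, -1.29, 0.07, 6.62]
[0.33, -1.33, 0.07, 6.62]
[0.17, -1.36, 0.07, 6.62]
```

```bash
python3 -m handwheel '[[[1,-1,0,6.7],[0.9,-1.1,0,6.7]]]'>/dev/null; python3 settle.py 2;python3 -m handwheel '[[[0.8,-1.2,0,6.7],[0.7,-1.3,0,6.7]]]'>/dev/null; python3 settle.py 2;python3 -m handwheel '[[[0.5,-1.3,0,6.7],[0.4,-1.4,0,6.7]]]'>/dev/null; python3 settle.py 2; python3 plan.py 556 42 90 -5.3
```

```text
23.5667 [-0.248   0.1339  1.9745  0.0171  1.0219  0.8196] [-0.021  0.001 -0.005 -0.019 -0.003 -0.095] [  0.6 -32.7 -27.1   0.1   0.    0.5] [552.2 -32.  119.2] [ 0.0146  0.0114 -0.9998]
23.8333 [-0.1983  0.1385  1.9693  0.0134  1.0208  1.0926] [-0.02  -0.    -0.001 -0.022 -0.001 -0.09 ] [  0.6 -32.8 -27.1   0.1   0.    0.5] [555.5  -5.8 119.3] [ 0.015   0.0086 -0.9998]
24.1 [-0.15    0.1459  1.9606  0.0095  1.0206  1.3643] [-0.022 -0.002  0.004 -0.019  0.002 -0.088] [  0.6 -33.1 -27.1   0.1   0.    0.5] [559.   19.6 119.4] [ 0.0155  0.0058 -0.9999]
t 24.10 pos [559.   19.6 119.4] yaw 3.0 j [-0.15  0.15  1.96  0.01  1.02  1.36] F [-0.5 -0.3 -2.8] gap 29.6; tilt z [ 0.016  0.006 -1.   ]
n 2 dist 37.0 dpsi -8.3 (tool turn = 8.3)
[-0.09, -1.13, 1.47, 4.13]
[-0.17, -1.12, 1.47, 4.13]
```

```bash
python3 -m handwheel '[[[-0.2,-1.4,1.6,4.1],[-0.2,-1.4,2,4.1]]]'>/dev/null; python3 settle.py 2;python3 plan.py 556.3 47.7 76 -5.2
```

```text
24.3667 [-0.1039  0.1925  1.982   0.0055  0.9497  1.5417] [-0.019 -0.024 -0.029 -0.016  0.033 -0.046] [  0.3 -34.8 -27.6   0.1  -0.3   0.3] [556.3  44.5  83.9] [ 0.0177  0.0026 -0.9998]
t 24.37 pos [556.3  44.5  83.9] yaw -4.5 j [-0.1   0.19  1.98  0.01  0.95  1.54] F [-1.   0.2 -2.4] gap 29.4; tilt z [ 0.018  0.003 -1.   ]
n 1 dist 8.5 dpsi -0.7 (tool turn = 0.7)
[-0.02, -0.32, 0.79, 0.73]
```

```bash
python3 -m handwheel '[[[0,-0.3,0.8,0.7]]]'>/dev/null; python3 settle.py 3;python3 plan.py 556.3 47.7 76 -5.2;  python3 -c "
from h import *
import pickle
d=cam('wrist'); crop(d,185,90,345,250,4.5,'w11.png');pickle.dump(d,open('w11.pkl','wb'))"
```

```text
24.6 [-0.0997  0.2063  1.9839  0.0048  0.9352  1.556 ] [ 0.002 -0.012 -0.015  0.002 -0.003  0.014] [  0.1 -33.7 -25.4   0.    0.   -0. ] [556.4  46.7  75.5] [ 0.0165  0.0023 -0.9999]
t 24.60 pos [556.4  46.7  75.5] yaw -5.0 j [-0.1   0.21  1.98  0.    0.94  1.56] F [ 0.5 -1.1 -1.8] gap 29.2; tilt z [ 0.017  0.002 -1.   ]
n 1 dist 1.1 dpsi -0.2 (tool turn = 0.2)
[-0.02, -0.1, -0.05, 0.17]
```

View pics/w11.png

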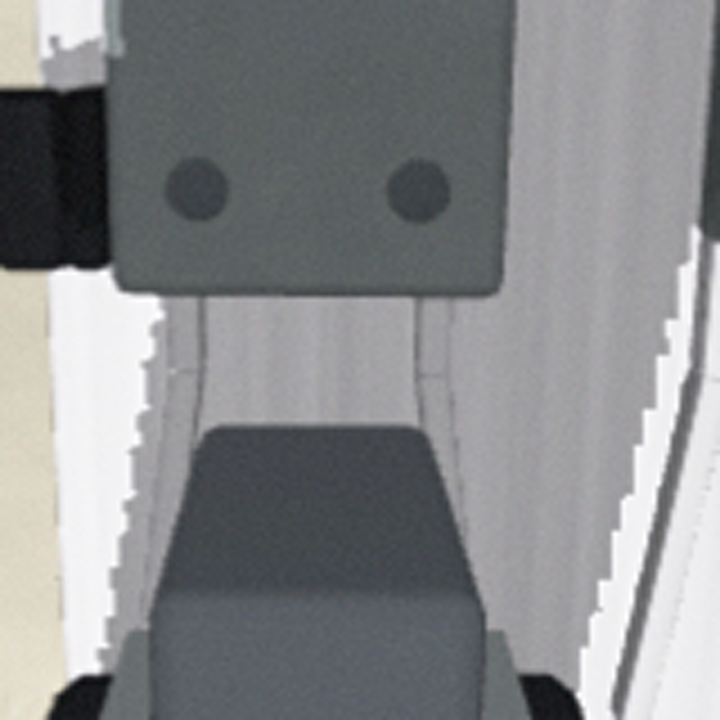

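```bash
cat > q4.py <<'E'
from h import *
import pickle
w=pickle.load(open("w11.pkl","rb"))
o=lambda p:(np.array(p,float)+.5)/4.5-.5+[185,90]
for nm,q,z in (("bend",[(203,372),(418,375)],14),("str",[(204,305),(416,305)],14),("nosebot",[(200,430),(430,430)],52.),("nosetop",[(153,590),(482,590)],112),("roof",[(115,292),(502,296)],72)):
    P=at_z(w,o(q),z); a=P[1]-P[0]; L=[((p[:2]-[604.1,43.4])@np.array([[.9959,.0906],[-.0906,.9959]])).round(1).tolist() for p in P]
    print(nm,"mid",P.mean(0)[:2].round(1),"w",np.linalg.norm(a).round(1),"yaw",np.degrees(np.arctan2(a[0],-a[1])).round(1),L)
E
python3 q4.py
```

```text
bend mid [582.6  45.2] w 33.8 yaw -5.7 [[-21.4, 16.8], [-21.7, -17.0]]
str mid [593.5  44.4] w 32.9 yaw -4.9 [[-10.7, 16.4], [-10.6, -16.4]]
nosebot mid [583.7  44.3] w 29.8 yaw -4.9 [[-20.5, 13.9], [-20.3, -15.9]]
nosetop mid [585.7  43.6] w 28.4 yaw -4.9 [[-18.4, 12.7], [-18.2, -15.6]]
roof mid [604.8  43.1] w 43.0 yaw -5.5 [[0.8, 21.2], [0.6, -21.7]]
```

```bash
python3 -m handwheel '[[[1,-0.1,3.0,0.3]]]'>/dev/null; python3 settle.py 3; python3 plan.py 571.4 46.3 29 -5.3
```

```text
24.8833 [-0.0983  0.2757  1.9673  0.0049  0.8856  1.5624] [ 0.005 -0.043 -0.013  0.003  0.004  0.006] [ -0.2 -35.  -24.9   0.   -0.1  -0. ] [566.2  46.5  44.7] [ 0.0133  0.0025 -0.9999]
t 24.88 pos [566.2  46.5  44.7] yaw -5.3 j [-0.1   0.28  1.97  0.    0.89  1.56] F [-0.6 -0.5 -2.3] gap 29.3; tilt z [ 0.013  0.002 -1.   ]
n 1 dist 16.5 dpsi 0.0 (tool turn = -0.0)
[0.52, -0.03, 1.57, -0.02]
```

```bash
python3 -m handwheel '[[[0.5,0,1.5,0]]]'>/dev/null; python3 rk.py 0 3; python3 -m handwheel '[[[0,0,0.2,0]]]'>/dev/null; python3 rk.py 0 3
```

```text
t 25.12 xr -33.2 yr -0.4 z 30.2 yaw_r -0.1 | Fx -0.8 Fy 0.5 Fz -1.9 | gap 29.4 tilt r 0.012 t 0.004 j2 1.56
t 25.35 xr -32.8 yr -0.4 z 29.3 yaw_r -0.1 | Fx -0.1 Fy 0.3 Fz -2.1 | gap 29.3 tilt r 0.014 t 0.004 j2 1.56
```

```bash
python3 -m handwheel '[[[0,0,0.3,0]]]'>/dev/null; python3 rk.py 0 3; python3 -m handwheel '[[[0,0,0.2,0]]]'>/dev/null; python3 rk.py 0 3
```

```text
t 25.58 xr -32.2 yr -0.3 z 27.1 yaw_r -0.1 | Fx 0.0 Fy 0.2 Fz -0.2 | gap 29.6 tilt r 0.015 t 0.004 j2 1.56
t 25.82 xr -32.1 yr -0.3 z 27.0 yaw_r -0.1 | Fx -6.0 Fy -0.9 Fz 9.1 | gap 29.5 tilt r 0.014 t 0.003 j2 1.56
```

```bash
python3 -m handwheel '[[[0,0,0,0]]]' 0.65 >/dev/null; python3 rk.py 0 5;python3 -m handwheel '[[[0,0,-4,0]]]'>/dev/null; python3 rk.py 0;python3 -m handwheel '[[[0,0,-4,0]]]'>/dev/null; python3 rk.py 0;python3 -m handwheel '[[[-3.8,-0.1,0,0]]]'>/dev/null; python3 rk.py 0;python3 -m handwheel '[[[-3.8,-0.1,0,0]]]'>/dev/null; python3 rk.py 0;python3 -m handwheel '[[[-3.5,-0.1,0,0]]]'>/dev/null; python3 rk.py 0 3;  python3 - <<'E'
from h import *
import pickle
d=cam("wrist"); cv2.imwrite("pics/w12.png",d["pixels"][:,:,::-1]);pickle.dump(d,open("w12.pkl","wb"))
E
```

```text
t 26.15 xr -32.1 yr -0.3 z 27.0 yaw_r -0.1 | Fx -0.2 Fy -0.2 Fz -0.0 | gap 55.7 tilt r 0.014 t 0.003 j2 1.56
t 26.33 xr -29.1 yr -0.4 z 71.5 yaw_r -0.1 | Fx 1.1 Fy 0.3 Fz 1.2 | gap 55.6 tilt r 0.022 t 0.003 j2 1.56
t 26.52 xr -25.9 yr -0.5 z 114.5 yaw_r -0.0 | Fx 0.6 Fy -0.8 Fz 0.9 | gap 55.3 tilt r 0.033 t 0.003 j2 1.56
t 26.70 xr -69.5 yr 1.0 z 110.2 yaw_r -0.0 | Fx -0.3 Fy -1.1 Fz 0.0 | gap 55.7 tilt r 0.025 t 0.003 j2 1.56
t 26.88 xr -113.3 yr 2.4 z 104.4 yaw_r 0.0 | Fx -0.1 Fy 0.6 Fz -0.5 | gap 55.5 tilt r 0.012 t 0.004 j2 1.56
t 27.12 xr -150.0 yr 3.6 z 102.0 yaw_r 0.1 | Fx 0.5 Fy -0.8 Fz 0.5 | gap 55.4 tilt r 0.007 t 0.004 j2 1.57
```

View pics/w12.png

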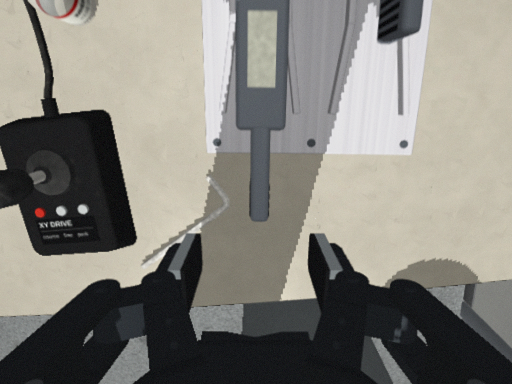

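```bash
python3 - <<'E'
from h import *
d=cam("scene"); crop(d,170,110,330,230,5,"s13.png")
d=cam("top"); crop(d,180,120,300,240,5,"t13.png")
E
```

```text
(no output)
```

View pics/s13.png

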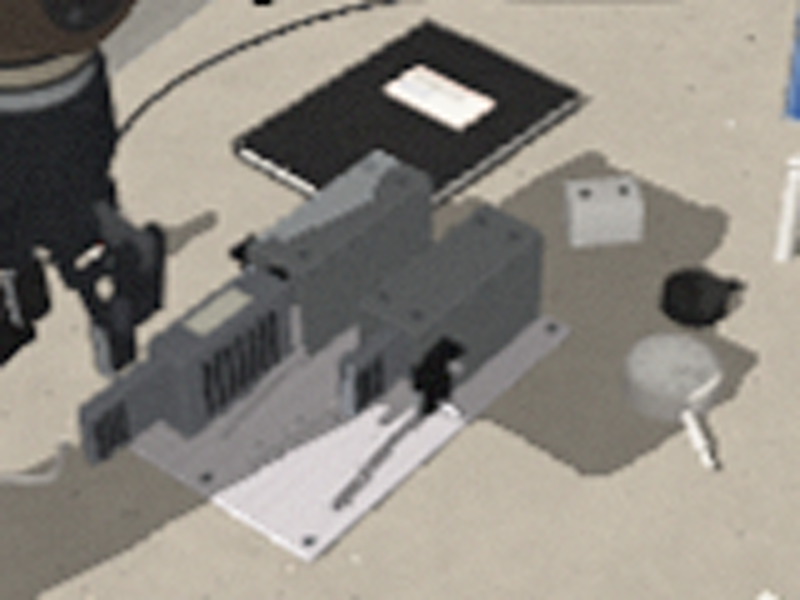

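View pics/t13.png

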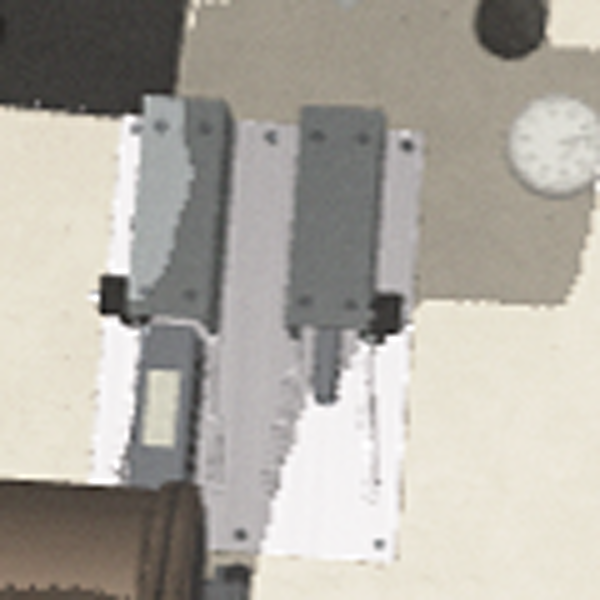

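```bash
python3 -c "
from h import *
import pickle
w=pickle.load(open('w12.pkl','rb'))
P=at_z(w,[(250.5,217),(269,217),(237,127),(285,127)],64)
for p in ((P[0]+P[1])/2,(P[2]+P[3])/2): print(p.round(1),((p[:2]-[604.1,43.4])@np.array([[.9959,.0906],[-.0906,.9959]])).round(1))"
```

```text
[456.4  57.   64. ] [-148.3    0.2]
[514.1  51.4  64. ] [-90.4  -0.2]
```

```bash
python3 -m handwheel '[[[1.0,0.3,3.2,0.1]]]'>/dev/null; python3 rk.py 0 3
```

```text
t 27.50 xr -134.1 yr 0.2 z 72.4 yaw_r -0.1 | Fx 0.1 Fy 0.1 Fz -0.1 | gap 55.5 tilt r 0.012 t 0.004 j2 1.56
```

```bash
python3 -m handwheel '[[[-0.1,0,3.6,0]]]'>/dev/null; python3 rk.py 0 3;python3 -m handwheel '[[[-0.1,0,0.6,0]]]'>/dev/null; python3 rk.py 0 2;python3 -m handwheel '[[[0,0,0,0]]]' 0 >/dev/null; python3 rk.py 0 8
```

```text
t 27.73 xr -136.1 yr 0.3 z 35.3 yaw_r -0.1 | Fx 0.3 Fy -0.4 Fz 0.1 | gap 55.6 tilt r 0.007 t 0.004 j2 1.56
t 27.92 xr -136.6 yr 0.4 z 30.4 yaw_r -0.1 | Fx 0.1 Fy 0.1 Fz 0.5 | gap 55.9 tilt r 0.008 t 0.004 j2 1.56
t 28.40 xr -136.0 yr 0.4 z 31.4 yaw_r -0.1 | Fx -2.3 Fy -0.4 Fz 6.4 | gap 11.2 tilt r 0.009 t 0.004 j2 1.56
```

```bash
python3 -m handwheel '[[[1.5,0,-0.1,0]]]'>/dev/null; python3 rk.py 0; python3 -m handwheel '[[[2,0,0,0]]]'>/dev/null; python3 rk.py 0; python3 -m handwheel '[[[2,0,0,0]]]'>/dev/null; python3 rk.py 0;python3 -m handwheel '[[[2,0,0,0]]]'>/dev/null; python3 rk.py 0
```

```text
t 28.58 xr -120.4 yr -0.1 z 32.8 yaw_r -0.2 | Fx -0.2 Fy -2.7 Fz -1.9 | gap 11.1 tilt r 0.009 t 0.003 j2 1.56
t 28.77 xr -100.5 yr -0.7 z 32.4 yaw_r -0.2 | Fx 2.2 Fy -2.7 Fz -4.5 | gap 10.8 tilt r 0.007 t 0.002 j2 1.56
t 28.95 xr -80.1 yr -1.3 z 32.1 yaw_r -0.2 | Fx 2.6 Fy -2.1 Fz -4.9 | gap 11.3 tilt r 0.008 t 0.002 j2 1.56
t 29.13 xr -59.7 yr -1.5 z 32.0 yaw_r -0.2 | Fx 2.0 Fy -2.0 Fz -1.8 | gap 11.5 tilt r 0.008 t 0.002 j2 1.56
```

```bash
python3 -m handwheel '[[[1.6,-0.1,0,-0.1]]]'>/dev/null; python3 rk.py 0; python3 -m handwheel '[[[0.9,-0.1,0,0]]]'>/dev/null; python3 rk.py 0; python3 -m handwheel '[[[0.6,-0.1,0,0]]]'>/dev/null; python3 rk.py 0
```

```text
t 29.32 xr -43.5 yr -1.0 z 31.7 yaw_r -0.1 | Fx 2.3 Fy -2.5 Fz -3.3 | gap 11.4 tilt r 0.010 t 0.001 j2 1.56
t 29.50 xr -34.9 yr -0.3 z 30.9 yaw_r -0.1 | Fx 0.1 Fy -3.5 Fz -4.1 | gap 11.2 tilt r 0.009 t 0.000 j2 1.57
t 29.68 xr -29.5 yr 0.5 z 30.6 yaw_r -0.1 | Fx -2.1 Fy -3.5 Fz -1.4 | gap 11.2 tilt r 0.008 t -0.000 j2 1.57
```

```bash
python3 -m handwheel '[[[0.5,0,0,0]]]'>/dev/null; python3 rk.py 0; python3 -m handwheel '[[[0.5,0,0,0]]]'>/dev/null; python3 rk.py 0; python3 -c "
from h import *
import pickle
d=cam('wrist'); crop(d,130,130,330,330,3.5,'w14.png')"
```

```text
t 29.87 xr -24.8 yr 0.3 z 30.6 yaw_r -0.1 | Fx -1.3 Fy -3.7 Fz -1.4 | gap 10.9 tilt r 0.008 t -0.000 j2 1.57
t 30.05 xr -20.0 yr 0.9 z 30.5 yaw_r -0.1 | Fx -2.1 Fy -1.4 Fz -1.3 | gap 11.0 tilt r 0.008 t 0.001 j2 1.57
```

View pics/w14.png

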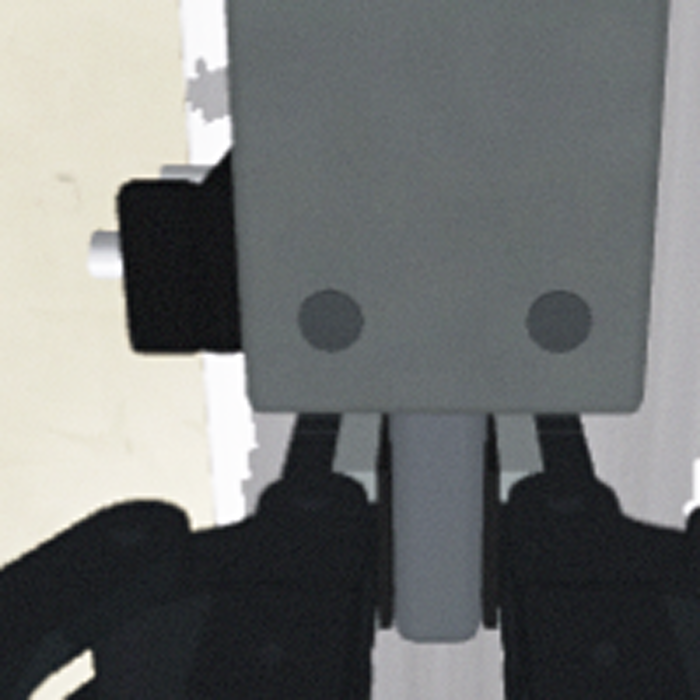

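```bash
python3 -m handwheel '[[[0.2,0,0,0]]]'>/dev/null; python3 rk.py 0 2; python3 -m handwheel '[[[0,0,0,0]]]' 0.4 >/dev/null; python3 rk.py 0 4; python3 -m handwheel '[[[-0.4,0,-4,0]]]'>/dev/null; python3 rk.py 0; python3 -m handwheel '[[[-0.4,0,-4,0]]]'>/dev/null; python3 rk.py 0; python3 -m handwheel '[[[0,2.5,-3,0]]]'>/dev/null; python3 rk.py 0 3; python3 - <<'E'
from h import *
import pickle
d=cam("wrist"); cv2.imwrite("pics/w15.png",d["pixels"][:,:,::-1]);pickle.dump(d,open("w15.pkl","wb"))
E
```

```text
t 30.28 xr -20.0 yr 1.3 z 30.3 yaw_r -0.1 | Fx -9.0 Fy -2.2 Fz 5.6 | gap 11.0 tilt r 0.003 t 0.001 j2 1.57
t 30.57 xr -18.9 yr 1.6 z 31.0 yaw_r -0.1 | Fx -0.4 Fy -0.1 Fz 0.5 | gap 33.9 tilt r 0.006 t 0.001 j2 1.57
t 30.75 xr -19.1 yr 1.9 z 76.0 yaw_r -0.1 | Fx 1.6 Fy -0.1 Fz 1.8 | gap 34.2 tilt r 0.016 t 0.002 j2 1.57
t 30.93 xr -19.2 yr 2.2 z 119.0 yaw_r -0.0 | Fx 0.9 Fy 0.8 Fz 1.2 | gap 34.3 tilt r 0.029 t 0.002 j2 1.57
t 31.17 xr -17.4 yr -22.3 z 150.6 yaw_r -0.1 | Fx 0.0 Fy 0.6 Fz 0.0 | gap 34.3 tilt r 0.038 t 0.002 j2 1.53
```

View pics/w15.png

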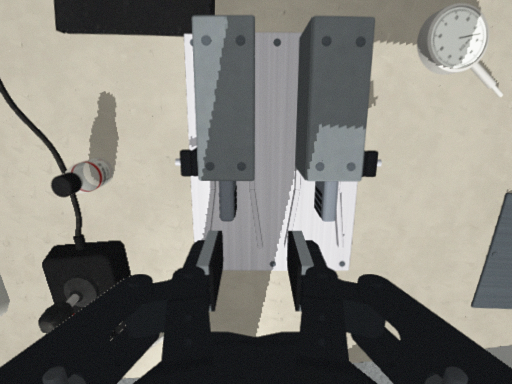

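```bash
python3 - <<'E'
from h import *
d=cam("scene"); crop(d,170,110,410,290,3.3,"s16.png")
d=cam("top"); crop(d,140,110,300,240,5,"t16.png")
E
python3 rk.py 0 1
```

```text
t 31.37 xr -21.0 yr -21.1 z 145.5 yaw_r -0.0 | Fx 0.4 Fy -0.1 Fz -0.6 | gap 33.9 tilt r 0.027 t 0.002 j2 1.53
```

View pics/s16.png

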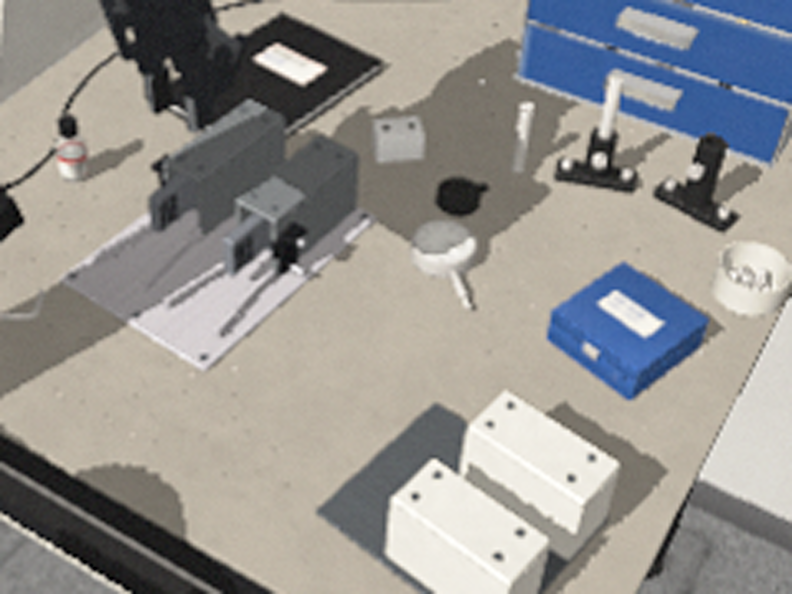

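View pics/t16.png

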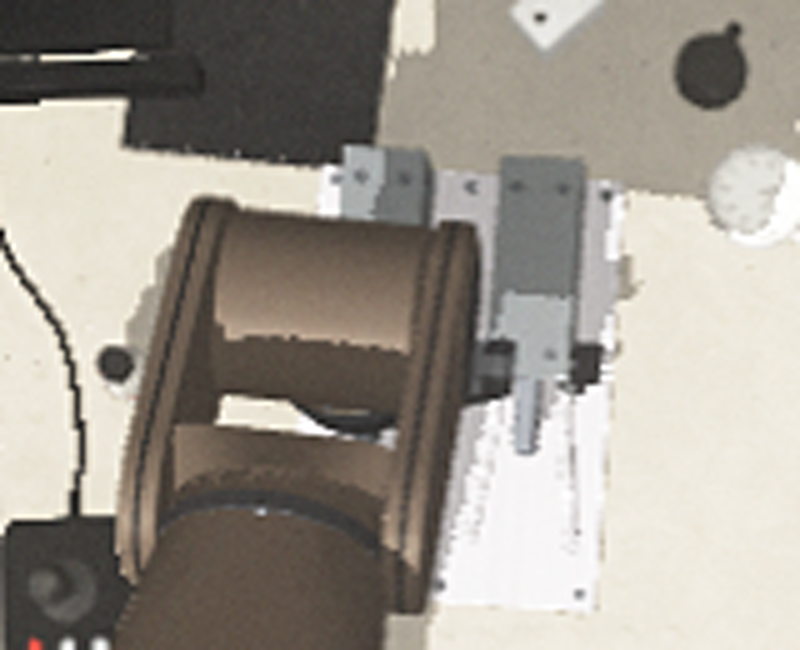

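Both cassettes sit home, only their tabs sticking out of the mouths. The stand is empty, and the bottle (scene crop 70,155), gauge (445,250) and slide box (630,330) are standing undisturbed.

```bash
python3 -c "
from station import ctrl
print(ctrl.job_done())"
```

```text
the job is handed in; nothing more can be done
None
```

Both cassettes are in the loader rack, one in each bay, upright and nose first. I drew each one out of the stand by its nose, set it down on the lead-in, took it again by its tail tab and pushed it in. The job was handed in at about 31 s, against the 72 s limit.

**Last checks**
- **Seating:** the wrist picture shows about the same length of tab out of each mouth. I measured about 35–36 mm on the first tab only, slightly under the nominal 38 and within my roughly 2 mm camera error. The bay_0 cassette stopped firmly at the end, with about 9 N. For bay_1 I saw about 6 N of resistance but did not separately confirm that it met the back wall.
- **Latches:** both look back at rest, and they look the same on each side. I judged this from pictures only, as the interface gives no latch reading.
- **Gripper:** open, about 145 mm above the table, with contact force near zero.
- **Bystanders:** the dial gauge, slide box and bottle look where they were and upright. I did not remeasure their positions.
- **Forces:** the highest contact force I read was about 10 N. I read it only between moves, so brief peaks could have been missed.

**Disagreements:** early on, one stand measurement paired a picture with a pose taken while the arm was still settling, about 5 mm off. I remeasured before grasping. The tool also drifted by up to about 3° of tilt during moves; I worked this down to about 1° before each grasp.

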